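# Park the scoop in its warmer and switch it on

## Task

Stand the scoop upright, bowl down, fully home in the round well of the steel scoop warmer and let go of it. Then switch the warmer on: push its bar knob in to free it from the off mark, turn it clockwise to the two-dot mark and leave it clicked in there, without running it on past there towards three dots. Leave the bowls, jar, tub, spatula, mug and bottle where they are.

Things in the scene. Friction and masses are not known exactly. Their poses are not given: they have to be found in the camera images.
- warmer: Fixed steel scoop warmer, 245 mm deep (x), 320 wide (y), 111 high. Origin at table level; x points away from the robot at yaw 0. Its front is a flat panel rising away from the robot at 35 degrees (25 to 111 mm high) with the knob, whose axis is square to it, at (-58.5, -80, 68) mm; behind is a level deck 111 mm high with the round well at the left (+y). Nothing else on it sticks up.
- selector (a joint): Knob angle, rad, growing clockwise seen facing the panel. Four spring detents: 0 off, 1.047 one dot, 2.094 two dots, 3.142 three dots; let go between two it snaps to the nearer (humps about 0.2 N m). At off it is locked (stops at about 0.1 rad) until pushed in 6 mm or more along its axis (spring 4 N, rising to 8 N at the hard stop at 8 mm); keep it in up to 0.75 rad, then it may come out.
- knob_top (a point): Centre of the top of the knob's bar, on the knob axis, 50 mm out from the panel when not pushed. z: out of the panel along the axis (35 degrees from vertical, towards the robot); x: along the bar to its pointer end (white line), turning with the knob. Black bar 70 mm long, 16 wide, 34 high, on a round skirt 68 mm across whose top is 33 mm below this point.
- two_dots (a point): Point on the panel at the middle of the two-dot mark, 52 mm from the knob axis. Black marks round the knob, clockwise as the operator sees them: a short bar (off, 90 degrees left of the uphill line), one dot, two dots (30 degrees right of uphill), three dots (90 degrees right).
- scoop: Loose ice-cream scoop standing upright in a shallow steel tray, 175 mm tall, about 0.22 kg. Origin at the centre of its foot, z up its axis. Steel bowl 54 mm across (flat foot 42 mm) up to 63 mm, neck 18 mm across, then a round black handle 24 mm across from 75 to 175 mm height.
- well_floor (a point): Centre of the floor of the well: round bore 62 mm across, 65 mm deep, 46 mm above the table. z up.
- well_mouth (a point): Centre of the well's mouth in the deck, 111 mm above the table. z up.
- tray: Fixed steel drip tray 130 x 130 mm, rim 14 mm high, floor 5 mm; the scoop stands on its floor. Origin at table level under its centre.
- bowl_sand: Sand-coloured bowl, 150 mm across, 55 mm high; leave alone. Origin under its centre.
- bowl_brown: Brown bowl, 140 mm across, 50 mm high; leave alone. Origin under its centre.
- sugar_jar: Glass jar, 60 mm across, 110 mm high; leave alone. Origin under its centre.
- clear_tub: Open clear plastic tub 120 x 90 mm, 60 mm high; leave alone. Origin under its centre.
- spatula: Spatula 200 mm long lying flat; leave alone.
- mug: White mug 76 mm across, 85 mm high; leave alone. Origin under its centre.
- syrup: Amber bottle 60 mm across, 190 mm high; leave alone. Origin under its centre.
Mind the look-alikes: they are no part of the job. What is shaped like the scoop but green, red or turquoise is not meant.

How it is judged:
By the outcome, as a careful person would: the job done as asked, in the order asked, and still so for the second after the job is handed in, with the robot touching nothing.
It also fails if it takes over 72 s, if anything falls off the work surface, if the arm or the gripper's body presses on something with over 40 N, if the wrist force passes 120 N, or if a joint passes its speed limit or range.

## Robot

A 6-joint arm with a two-finger parallel gripper is mounted at the origin on the work surface. World frame = base frame: x ahead of the robot, y to its left, z up, the work surface at z = 0. Lengths are in m, angles in rad, forces in N, time in s.
With the tool pointing down it reaches from about 0.35 to 0.975 m from the base axis. Payload 7.1 kg.
Tool frame: the origin (TCP) lies at the very end of the fingers, on their centre line; the grasp point (between the pads) lies 19 mm behind it; z points along the fingers, y is the line along which they close (so a half turn about z gives the same grasp; the last joint's range is limited). The gripper opens to 88 mm and grips with 3 to 60 N. Pads are 20 mm wide; open, the fingers measure 115 mm over their backs; the gripper's body (75 mm by 178 mm) begins 61 mm behind the grasp point.
Start: joints at [-1.128, 0.423, 1.63, -0, 1.089, -0.019], TCP at [0.278, -0.56, 0.223] pointing down, gripper open.
Joint ranges: [-3, 3], [-0.9, 2.11], [0.09, 2.58], [-1.31, 4.45], [0.11, 2.69], [-2.54, 2.54]. Speed limits (rad/s): [2.39, 2.39, 3.01, 3.14, 3.14, 3.14].

## Interface

Orientations are given as a unit quaternion [x, y, z, w].
In Python, from cell import telemetry, get_image, order gives the robot as it stands.
- The arm moves only by the tool arm_command, never from a script. Its argument "targets" is a list of rows, each an object of numbers: "x", "y", "z": the shift along the tool's x, y, z in units of 40 mm (1.0 is 40 mm); "rx", "ry", "rz": the turn, a rotation vector about the tool's x, y, z in units of 0.08 rad (1.0 is 0.08 rad). A call has 1 to 10 rows; each row shifts and turns the commanded pose from where the row before left it, along the tool's axes as they then stand; what a row does not reach is not made up. A row lasts 1/12 s, in which the tool goes at most 41.7 mm and 7.16 degrees, less where a joint would pass 70% of its speed; a pose out of reach is approached as far as the arm can. A call with a number of a shift or a turn outside -1 to 1 is refused whole. A call with a gripper value outside its range is refused whole. "gripper" is the opening, from 0 (shut) to 1 (fully open), set as the call begins (left out, the last holds). The fingers move at their own pace and stop on an object; "squeeze" is the grip in N (left out, the last holds). Time passes only in rows, so rows that do not move let the fingers close. It gives the time, the measured TCP pose, the force, the opening and the grip force at its end, in the units of the state.
- telemetry.observe(): the state, without advancing time (a new reading comes with each control period).
- get_image(name): name is "scene" or "top" or "wrist"; returns a dict with "image" (400x640x3 uint8, red, green, blue), "K" (3x3 intrinsics, pixels), "view" (4x4, takes a point from world to camera coordinates). Camera axes: x right, y up, looking along -z (the intrinsics and any distortion apply to the point x, -y, -z); pixel columns grow to the right and rows downward; lengths in m; the calibration is good to about 2 mm. The wrist camera is an equidistant fisheye: a pixel r from the principal point sees the ray r / f radians off the axis. A picture is of the moment at which its call begins. There is no depth.
- order.hand_in(): hands the job in; it is judged then, once.
The state is a dict: "time": time; "q": joint angles; "joint_vel": joint speeds; "tau": joint torques, N m; "position": TCP position; "tcp_rot": TCP orientation; "force": force on the tool from outside, world axes, zero at the start; "wrist_torque": the same for the moment, N m; "finger_gap": finger opening in m; "grip_force": force on a finger pad.
Only numpy, scipy, OpenCV 4.12 (cv2) and the standard library are available. Lean on these libraries where they do the work, as an engineer would, in place of code of your own. Each camera call takes 0.05 s, during which the arm holds its last target. There are 200 camera calls.

## Working session

There is one attempt and no reset: what is moved stays moved. The work goes in short steps, Python scripts to look and compute and a tool call to move; the robot and the scene stay as the last step left them, time stands still between calls to the robot, and variables do not carry over. Pictures are saved under pics/ and viewed, at most 10 in all, crops included, and the job is handed in when it is done.

Besides the shell and the picture viewer there is one more tool, called after "Emit:" as name(argument=value, ...) on one line, values as JSON. arm_command: Moves the arm, as the interface text tells. Shifts and turns lie within -1 to 1; 1 stands for 40 mm of shift or 0.08 rad of turn. Its arguments: {"type":"object","properties":{"targets":{"type":"array"},"gripper":{"type":"number"},"squeeze":{"type":"number"}},"required":["targets"]}

```bash
mkdir -p pics; ls; python3 - <<'E'
from cell import telemetry,get_image
import cv2,pickle
d={}
for n in ("scene","top"):
    r=get_image(n); d[n]=r; cv2.imwrite(f"pics/{n}0.png",r["image"][:,:,::-1]); print(n,r["K"],r["view"])
pickle.dump(d,open("im0.pkl","wb"))
print(telemetry.observe())
E
```

```text
pics
scene [[518.08335157   0.         315.77151231]
 [  0.         518.08335157 198.802157  ]
 [  0.           0.           1.        ]] [[-0.32264234  0.94637524  0.01660777  0.15681378]
 [-0.74152913 -0.26363214  0.61695433  0.33757447]
 [ 0.58824864  0.18674045  0.7868237  -1.84699329]
 [ 0.          0.          0.          1.        ]]
top [[423.21112128   0.         320.43046034]
 [  0.         423.21112128 195.98510964]
 [  0.           0.           1.        ]] [[ 0.01170656 -0.99987944 -0.01020107  0.01124415]
 [ 0.99611263  0.01077049  0.0874278  -0.50016005]
 [-0.08730739 -0.01118489  0.99611863 -1.24464142]
 [ 0.          0.          0.          1.        ]]
{'time': 0.1, 'q': array([-1.12799642e+00,  4.23773295e-01,  1.63061330e+00,  1.52205155e-06,
        1.08861974e+00, -1.90246919e-02]), 'joint_vel': array([ 2.53890136e-03, -1.89236507e-03, -2.92752607e-03, -2.30585256e-03,
       -1.05927209e-03,  3.83714730e-05]), 'tau': array([ 2.53917751e-04, -5.45611238e+01, -2.74323785e+01,  6.45713601e-02,
        1.88840559e-02, -6.41519409e-05]), 'position': array([ 0.27827855, -0.55905696,  0.22197401]), 'tcp_rot': array([ 9.73457844e-01,  2.28865304e-01, -1.47993938e-04, -6.91175692e-04]), 'force': array([ 0.29968908,  0.03397614, -0.07288178]), 'wrist_torque': array([ 0.01203989,  0.03072239, -0.02200745]), 'grip_force': 0.0, 'finger_gap': 0.08756149622001425}
```

View pics/scene0.png

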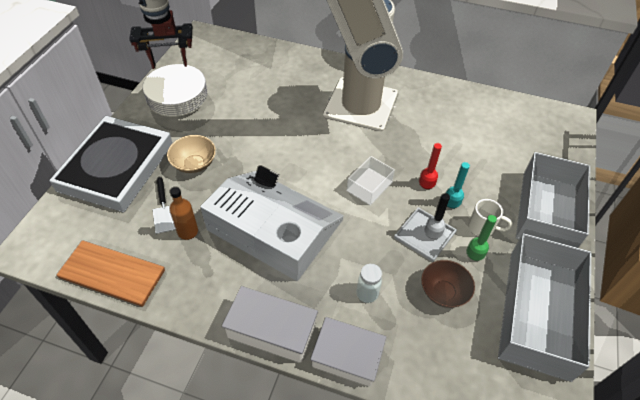

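View pics/top0.png

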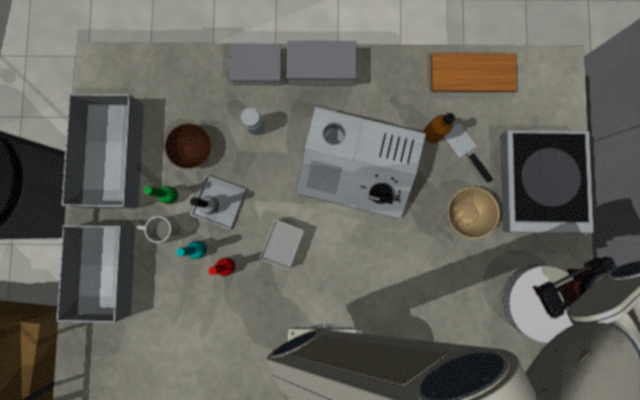

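Both views show everything. In top, the scoop is at about (205,204) in the tray, the well at (334,133) and the knob at (382,193). In scene, the scoop is at (437,220), the well at (289,232) and the knob at (266,177). I'll enlarge these to get precise pixels.

```bash
python3 - <<'E'
import pickle,cv2,numpy as np
d=pickle.load(open("im0.pkl","rb"))
def c(n,x,y,w,s):
    h=w*3//4
    im=cv2.resize(d[n]["image"][y:y+h,x:x+w,::-1],(400,300),interpolation=cv2.INTER_CUBIC)
    st=w//8
    for k in range(0,w,20):
        cv2.putText(im,str(x+k),(int(k*400/w),8),0,.3,(0,0,255)); cv2.line(im,(int(k*400/w),10),(int(k*400/w),14),(0,0,255))
    for k in range(0,h,20):
        cv2.putText(im,str(y+k),(0,int(k*400/w)+4),0,.3,(0,0,255))
    return im
o=np.vstack([np.hstack([c("top",290,95,160,0),c("scene",195,155,160,0)]),np.hstack([c("top",180,165,80,0),c("scene",385,180,100,0)])])
cv2.imwrite("pics/comp.png",o)
E
```

```text
(no output)
```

View pics/comp.png

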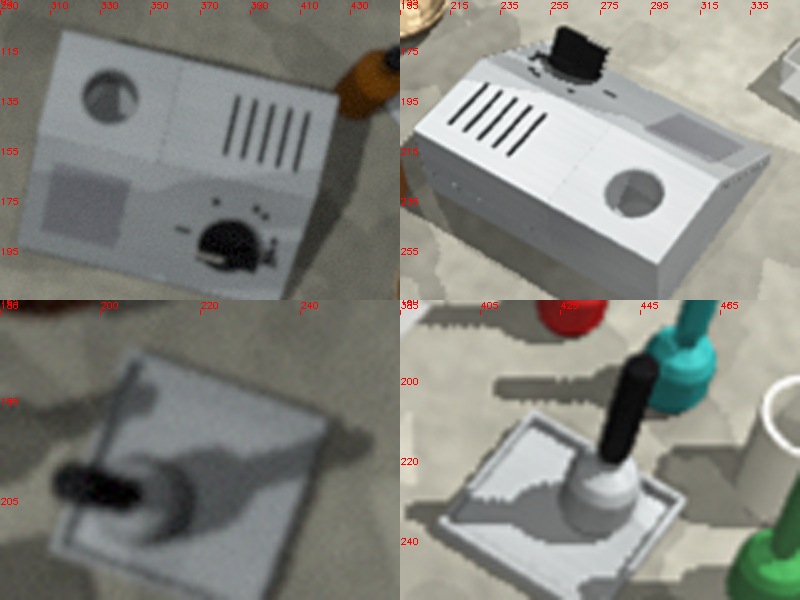

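The well mouth is at top (334,133.8) and scene (289,232.6). The scoop's handle top is at top (194,201.4) and scene (445.7,196.5), and its bowl at top (210.4,205) and scene (435,229.5). The knob pointer is at the off mark.

```bash
cat > h.py <<'E'
import numpy as np
from scipy.spatial.transform import Rotation as R
from cell import telemetry
def proj(r,p):
    c=r["view"]@np.r_[p,1]; K=r["K"]; return K[0,2]+K[0,0]*c[0]/-c[2], K[1,2]+K[1,1]*-c[1]/-c[2]
def goal(p,Rm,pose=None):
    "shift (mm, tool axes) and rotvec (rad) from present pose"
    s=telemetry.observe(); T=R.from_quat(s["tcp_rot"])
    return T.inv().apply(np.array(p)-s["position"])*1000,(T.inv()*R.from_matrix(Rm)).as_rotvec()
E
python3 - <<'E'
import pickle,numpy as np
from scipy.optimize import least_squares
from h import proj
d=pickle.load(open("im0.pkl","rb"))
A={"well":((334,133.8),(289,232.6)),"top":((194.2,201.4),(445.7,196.5)),"bowl":((210.4,205),(435,229.5)),
"bl":((315.2,107),(298.2,260.6)),"br":((425.2,133.4),(200.6,207.4)),"fl":((297.2,194.2),(343,218.2))}
Z={"well":.111,"top":.18,"bowl":.036}
for k,(t,s) in A.items():
    f=lambda p:np.r_[np.subtract(proj(d["top"],p),t),np.subtract(proj(d["scene"],p),s)]
    r=least_squares(f,[.6,0,.1]); print(k,r.x.round(4),r.fun.round(1))
    if k in Z:
        g=lambda q:f([*q,Z[k]]); r=least_squares(g,r.x[:2]); print("   fixed z",r.x.round(4),r.fun.round(1))
W=lambda q,l:[q[0]+np.cos(q[2])*l[0]-np.sin(q[2])*l[1],q[1]+np.sin(q[2])*l[0]+np.cos(q[2])*l[1],l[2]]
C={"bl":(.1225,.16,.111),"br":(.1225,-.16,.111),"fl":(-.1225,.16,.025)}
f=lambda q:np.concatenate([np.subtract(proj(d[n],W(q,C[k])),A[k][i]) for k in C for i,n in enumerate(("top","scene"))])
r=least_squares(f,[.65,-.1,-.2]);print("warmer",r.x,r.fun.round(1))
g=lambda q:np.concatenate([np.subtract(proj(d[n],W(r.x,(q[0],q[1],.111))),A["well"][i]) for i,n in enumerate(("top","scene"))])
print("well local",least_squares(g,[.06,.08]).x)
E
```

```text
well [ 0.6691 -0.0174  0.1047] [-1.1  0.3 -1.  -0.1]
   fixed z [ 0.67   -0.0167] [-1.3 -0.6 -1.  -1.1]
top [0.468  0.3505 0.1745] [-1.1  0.2 -1.1  0.1]
   fixed z [0.4695 0.3496] [-1.3 -0.5 -1.1 -0.8]
bowl [0.4682 0.3509 0.0218] [-1.6  0.4 -1.6  0.1]
   fixed z [0.4721 0.3488] [-2.1 -1.2 -1.6 -1.8]
bl [0.7448 0.0366 0.1096] [-1.   0.3 -0.9 -0.1]
br [ 0.6722 -0.2748  0.1062] [-1.   0.3 -1.  -0.2]
fl [0.5055 0.0895 0.006 ] [-0.6  0.2 -0.6 -0. ]
warmer [ 0.59053229 -0.09146357 -0.22902381] [-1.  -0.3 -1.2  0.1 -0.5 -0.5 -1.6 -1.  -1.9 -1.1  0.4 -3.1]
well local [0.06043697 0.09090012]
```

Emit:
arm_command(targets=[{"z": -0.5,"rz": -1},{"z": -0.5,"rz": -1},{"z": -0.5,"rz": -1},{"z": -0.5,"rz": -1},{"z": -0.5,"rz": -1},{"rz": -1},{"rz": -1},{"rz": -1},{"rz": -1},{"rz": -1}], gripper=1)

```text
validation failed for argument at $.ta...
```

Emit:
arm_command(targets=[{"rz": -1},{"rz": -1},{"rz": -1},{"rz": -0.86},{}])

```text
validation failed for argument at $.ta...
```

Emit:
arm_command(targets=[{"x": 0,"y": 0,"z": -0.5,"rx": 0,"ry": 0,"rz": -1},{"x": 0,"y": 0,"z": -0.5,"rx": 0,"ry": 0,"rz": -1},{"x": 0,"y": 0,"z": -0.5,"rx": 0,"ry": 0,"rz": -1},{"x": 0,"y": 0,"z": -0.5,"rx": 0,"ry": 0,"rz": -1},{"x": 0,"y": 0,"z": -0.5,"rx": 0,"ry": 0,"rz": -1},{"x": 0,"y": 0,"z": 0,"rx": 0,"ry": 0,"rz": -1},{"x": 0,"y": 0,"z": 0,"rx": 0,"ry": 0,"rz": -1},{"x": 0,"y": 0,"z": 0,"rx": 0,"ry": 0,"rz": -1},{"x": 0,"y": 0,"z": 0,"rx": 0,"ry": 0,"rz": -1},{"x": 0,"y": 0,"z": 0,"rx": 0,"ry": 0,"rz": -1}], gripper=1)

```text
time: 0.93
position: [0.2784, -0.5592, 0.3223]
tcp_rot: [0.806, 0.591, 0.0, -0.0]
force: [-0.4, -0.2, -0.1]
finger_gap: 0.0878
grip_force: 0.0
```

Emit:
arm_command(targets=[{"x": 0,"y": 0,"z": 0,"rx": 0,"ry": 0,"rz": -1},{"x": 0,"y": 0,"z": 0,"rx": 0,"ry": 0,"rz": -1},{"x": 0,"y": 0,"z": 0,"rx": 0,"ry": 0,"rz": -1},{"x": 0,"y": 0,"z": 0,"rx": 0,"ry": 0,"rz": -0.8},{"x": 0.8,"y": 0.5,"z": 0,"rx": 0,"ry": 0,"rz": 0},{"x": 0.8,"y": 0.5,"z": 0,"rx": 0,"ry": 0,"rz": 0},{"x": 0.8,"y": 0.5,"z": 0,"rx": 0,"ry": 0,"rz": 0},{"x": 0.8,"y": 0.5,"z": 0,"rx": 0,"ry": 0,"rz": 0},{"x": 0.8,"y": 0.5,"z": 0,"rx": 0,"ry": 0,"rz": 0},{"x": 0.8,"y": 0.5,"z": 0,"rx": 0,"ry": 0,"rz": 0}])

```text
time: 1.77
position: [0.3998, -0.3663, 0.3224]
tcp_rot: [0.709, 0.705, 0.0, -0.0]
force: [0.9, 0.7, 0.5]
finger_gap: 0.0881
grip_force: 0.0
```

Emit:
arm_command(targets=[{"x": 0.8,"y": 0.5,"z": 0,"rx": 0,"ry": 0,"rz": 0},{"x": 0.8,"y": 0.5,"z": 0,"rx": 0,"ry": 0,"rz": 0},{"x": 0.8,"y": 0.5,"z": 0,"rx": 0,"ry": 0,"rz": 0},{"x": 0.9,"y": 0.2,"z": 0,"rx": 0,"ry": 0,"rz": 0},{"x": 0.9,"y": 0,"z": 0,"rx": 0,"ry": 0,"rz": 0},{"x": 0.9,"y": 0,"z": 0,"rx": 0,"ry": 0,"rz": 0},{"x": 0.9,"y": 0,"z": 0,"rx": 0,"ry": 0,"rz": 0},{"x": 0.9,"y": 0,"z": 0,"rx": 0,"ry": 0,"rz": 0},{"x": 0.9,"y": 0,"z": 0,"rx": 0,"ry": 0,"rz": 0},{"x": 0.9,"y": 0,"z": 0,"rx": 0,"ry": 0,"rz": 0}])

```text
time: 2.6
position: [0.4686, -0.0188, 0.3225]
tcp_rot: [0.709, 0.705, -0.0, -0.0]
force: [0.1, 0.5, 0.4]
finger_gap: 0.0881
grip_force: 0.0
```

Emit:
arm_command(targets=[{"x": 0.9,"y": 0,"z": 0,"rx": 0,"ry": 0,"rz": 0},{"x": 0.9,"y": 0,"z": 0,"rx": 0,"ry": 0,"rz": 0},{"x": 0.9,"y": 0,"z": 0,"rx": 0,"ry": 0,"rz": 0},{"x": 0.9,"y": 0,"z": 0,"rx": 0,"ry": 0,"rz": 0},{"x": 0.9,"y": 0,"z": 0,"rx": 0,"ry": 0,"rz": 0},{"x": 0.9,"y": 0,"z": 0,"rx": 0,"ry": 0,"rz": 0},{"x": 0,"y": 0,"z": 0,"rx": 0,"ry": 0,"rz": 0},{"x": 0,"y": 0,"z": 0,"rx": 0,"ry": 0,"rz": 0}])

```text
time: 3.27
position: [0.4698, 0.197, 0.3222]
tcp_rot: [0.708, 0.707, -0.001, -0.0]
force: [0.5, 0.1, -0.8]
finger_gap: 0.0881
grip_force: 0.0
```

```bash
python3 - <<'E'
from cell import telemetry,get_image
import cv2
from h import goal
import pickle
r=get_image("wrist"); pickle.dump(r,open("w1.pkl","wb")); cv2.imwrite("pics/w1.png",r["image"][:,:,::-1]); print(r["K"],r["view"])
s=telemetry.observe();print(s["position"],s["tcp_rot"],s["q"],s["time"])
print(goal([.469,.35,.136],[[0,1,0],[1,0,0],[0,0,-1]]))
E
```

```text
[[309.70691629   0.         319.07221579]
 [  0.         309.70691629 199.52315738]
 [  0.           0.           1.        ]] [[ 9.99999358e-01 -8.46334986e-04 -7.53119490e-04 -4.68822874e-01]
 [ 5.78239525e-04  9.52954686e-01 -3.03112242e-01 -1.20908293e-01]
 [ 9.74223242e-04  3.03111612e-01  9.52954564e-01 -5.47961503e-01]
 [ 0.00000000e+00  0.00000000e+00  0.00000000e+00  1.00000000e+00]]
[0.4697923  0.19579703 0.32218928] [ 7.08205653e-01  7.06005905e-01 -6.37468791e-04 -9.53392905e-05] [ 3.71703607e-01  1.41990402e-01  1.77630741e+00 -3.57188958e-04
  1.22453942e+00  3.74935954e-01] 3.3167
(array([154.34276252,  -1.07932943, 186.07196609]), array([-0.00103635,  0.00076669, -0.00311092]))
```

View pics/w1.png

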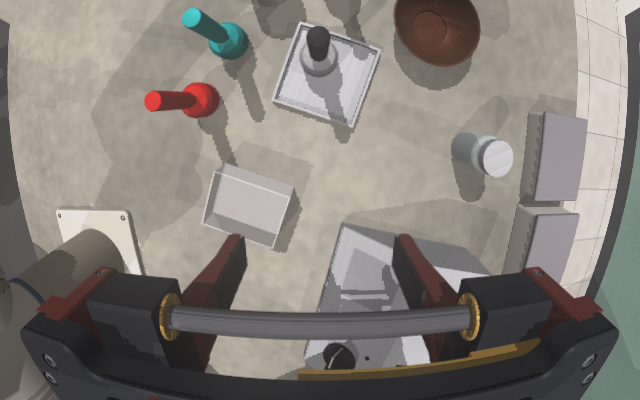

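The wrist view shows the scoop's handle top at (318,34), which works out to x≈0.468 and y≈0.351. That agrees with the triangulation.

Emit:
arm_command(targets=[{"x": 0.9,"y": 0,"z": 0,"rx": 0,"ry": 0,"rz": -0.04},{"x": 0.9,"y": -0.03,"z": 0,"rx": 0,"ry": 0,"rz": 0},{"x": 0.9,"y": 0,"z": 0,"rx": 0,"ry": 0,"rz": 0},{"x": 0.8,"y": 0,"z": 0,"rx": 0,"ry": 0,"rz": 0},{"x": 0.38,"y": 0,"z": 0,"rx": 0,"ry": 0,"rz": 0},{"x": 0,"y": 0,"z": 0.8,"rx": 0,"ry": 0,"rz": 0},{"x": 0,"y": 0,"z": 0.8,"rx": 0,"ry": 0,"rz": 0},{"x": 0,"y": 0,"z": 0.8,"rx": 0,"ry": 0,"rz": 0},{"x": 0,"y": 0,"z": 0,"rx": 0,"ry": 0,"rz": 0},{"x": 0,"y": 0,"z": 0,"rx": 0,"ry": 0,"rz": 0}])

```text
time: 4.15
position: [0.4691, 0.3488, 0.2257]
tcp_rot: [0.708, 0.706, -0.002, -0.0]
force: [0.6, 0.0, 1.5]
finger_gap: 0.0878
grip_force: 0.0
```

```bash
python3 - <<'E'
from cell import telemetry,get_image
import cv2
from h import goal
import pickle
r=get_image("wrist"); cv2.imwrite("pics/w2.png",r["image"][:,:,::-1]); 
s=telemetry.observe();print(s["position"])
print(goal([.4685,.351,.130],[[0,1,0],[1,0,0],[0,0,-1]]))
E
```

```text
[0.47016103 0.34983546 0.227522  ]
(array([ 1.18191001, -1.65823785, 97.52183694]), array([-6.66929656e-05,  2.31988381e-04, -3.16279595e-03]))
```

View pics/w2.png

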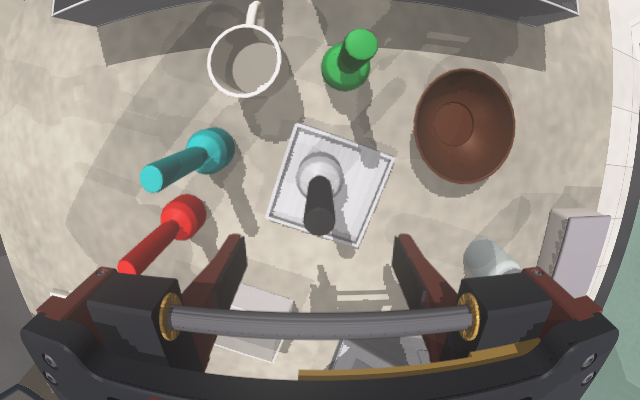

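The handle top, at (319,222), sits centred between the fingers. I'll go down and grip.

Emit:
arm_command(targets=[{"x": 0.03,"y": -0.03,"z": 0.6,"rx": 0,"ry": 0,"rz": -0.04},{"x": 0,"y": 0,"z": 0.6,"rx": 0,"ry": 0,"rz": 0},{"x": 0,"y": 0,"z": 0.6,"rx": 0,"ry": 0,"rz": 0},{"x": 0,"y": 0,"z": 0.4,"rx": 0,"ry": 0,"rz": 0},{"x": 0,"y": 0,"z": 0.23,"rx": 0,"ry": 0,"rz": 0},{"x": 0,"y": 0,"z": 0,"rx": 0,"ry": 0,"rz": 0},{"x": 0,"y": 0,"z": 0,"rx": 0,"ry": 0,"rz": 0}])

```text
time: 4.78
position: [0.4694, 0.3523, 0.1311]
tcp_rot: [0.707, 0.707, 0.001, 0.0]
force: [0.0, 0.2, -0.6]
finger_gap: 0.0876
grip_force: 0.0
```

Emit:
arm_command(targets=[{"x": 0,"y": 0,"z": 0,"rx": 0,"ry": 0,"rz": 0},{"x": 0,"y": 0,"z": 0,"rx": 0,"ry": 0,"rz": 0},{"x": 0,"y": 0,"z": 0,"rx": 0,"ry": 0,"rz": 0},{"x": 0,"y": 0,"z": 0,"rx": 0,"ry": 0,"rz": 0},{"x": 0,"y": 0,"z": 0,"rx": 0,"ry": 0,"rz": 0},{"x": 0,"y": 0,"z": 0,"rx": 0,"ry": 0,"rz": 0},{"x": 0,"y": 0,"z": 0,"rx": 0,"ry": 0,"rz": 0},{"x": 0,"y": 0,"z": 0,"rx": 0,"ry": 0,"rz": 0}], gripper=0, squeeze=25)

```text
time: 5.45
position: [0.4682, 0.3519, 0.1295]
tcp_rot: [0.707, 0.708, -0.0, -0.0]
force: [-1.0, -0.7, 0.1]
finger_gap: 0.0378
grip_force: 0.0
```

Emit:
arm_command(targets=[{"x": 0,"y": 0,"z": 0,"rx": 0,"ry": 0,"rz": 0},{"x": 0,"y": 0,"z": 0,"rx": 0,"ry": 0,"rz": 0},{"x": 0,"y": 0,"z": 0,"rx": 0,"ry": 0,"rz": 0},{"x": 0,"y": 0,"z": 0,"rx": 0,"ry": 0,"rz": 0},{"x": 0,"y": 0,"z": 0,"rx": 0,"ry": 0,"rz": 0},{"x": 0,"y": 0,"z": -0.1,"rx": 0,"ry": 0,"rz": 0},{"x": 0,"y": 0,"z": -0.4,"rx": 0,"ry": 0,"rz": 0},{"x": 0,"y": 0,"z": -0.5,"rx": 0,"ry": 0,"rz": 0},{"x": 0,"y": 0,"z": -0.5,"rx": 0,"ry": 0,"rz": 0},{"x": 0,"y": 0,"z": -0.5,"rx": 0,"ry": 0,"rz": 0}])

```text
time: 6.28
position: [0.468, 0.3517, 0.2103]
tcp_rot: [0.707, 0.708, -0.0, -0.0]
force: [0.1, -0.2, -1.8]
finger_gap: 0.0234
grip_force: 25.0
```

Emit:
arm_command(targets=[{"x": 0,"y": 0,"z": -0.5,"rx": 0,"ry": 0,"rz": 0},{"x": 0,"y": 0,"z": -0.5,"rx": 0,"ry": 0,"rz": 0},{"x": 0,"y": 0,"z": -0.5,"rx": 0,"ry": 0,"rz": 0},{"x": -0.2,"y": 0.1,"z": -0.3,"rx": 0,"ry": 0,"rz": 0},{"x": -0.5,"y": 0.25,"z": 0,"rx": 0,"ry": 0,"rz": 0},{"x": -0.5,"y": 0.3,"z": 0,"rx": 0,"ry": 0,"rz": 0},{"x": -0.6,"y": 0.35,"z": 0,"rx": 0,"ry": 0,"rz": 0},{"x": -0.6,"y": 0.35,"z": 0,"rx": 0,"ry": 0,"rz": 0},{"x": -0.6,"y": 0.35,"z": 0,"rx": 0,"ry": 0,"rz": 0},{"x": -0.6,"y": 0.35,"z": 0,"rx": 0,"ry": 0,"rz": 0}])

```text
time: 7.12
position: [0.5508, 0.2061, 0.2812]
tcp_rot: [0.707, 0.708, -0.0, -0.0]
force: [0.5, 0.7, -2.7]
finger_gap: 0.0238
grip_force: 25.0
```

Emit:
arm_command(targets=[{"x": -0.8,"y": 0.4,"z": 0,"rx": 0,"ry": 0,"rz": 0},{"x": -0.8,"y": 0.4,"z": 0,"rx": 0,"ry": 0,"rz": 0},{"x": -0.8,"y": 0.4,"z": 0,"rx": 0,"ry": 0,"rz": 0},{"x": -0.9,"y": 0.4,"z": 0,"rx": 0,"ry": 0,"rz": 0},{"x": -0.9,"y": 0.4,"z": 0,"rx": 0,"ry": 0,"rz": 0},{"x": -0.9,"y": 0.4,"z": 0,"rx": 0,"ry": 0,"rz": 0},{"x": -0.9,"y": 0.3,"z": 0,"rx": 0,"ry": 0,"rz": 0},{"x": -0.9,"y": 0.28,"z": 0,"rx": 0,"ry": 0,"rz": 0},{"x": -0.8,"y": 0,"z": 0,"rx": 0,"ry": 0,"rz": 0},{"x": -0.4,"y": 0,"z": 0,"rx": 0,"ry": 0,"rz": 0}])

```text
time: 7.95
position: [0.6697, -0.1203, 0.2806]
tcp_rot: [0.708, 0.707, -0.001, -0.0]
force: [-0.1, 0.5, -2.0]
finger_gap: 0.0235
grip_force: 25.0
```

Emit:
arm_command(targets=[{"x": 0,"y": 0,"z": 0,"rx": 0,"ry": 0,"rz": 0},{"x": 0,"y": 0,"z": 0,"rx": 0,"ry": 0,"rz": 0},{"x": 0,"y": 0,"z": 0,"rx": 0,"ry": 0,"rz": 0}])

```text
time: 8.2
position: [0.6697, -0.1149, 0.2812]
tcp_rot: [0.707, 0.708, -0.0, -0.001]
force: [-0.3, 0.4, -0.6]
finger_gap: 0.0236
grip_force: 25.0
```

```bash
python3 - <<'E'
from cell import telemetry,get_image
import cv2,pickle,numpy as np
d={n:get_image(n) for n in ("wrist","top","scene")}; pickle.dump(d,open("im2.pkl","wb"))
w=d["wrist"]["image"][:,:,::-1]
c=lambda n,x,y,k:cv2.resize(d[n]["image"][y:y+75,x:x+100,::-1],(400,300),interpolation=cv2.INTER_CUBIC)
o=np.vstack([np.hstack([c("wrist",270,100,0),cv2.resize(w,(400,300))]),np.hstack([c("top",310,95,0),c("scene",230,165,0)])])
cv2.imwrite("pics/comp2.png",o)
s=telemetry.observe();print(s["position"],s["time"],s["q"]);print(d["wrist"]["view"])
E
```

```text
[ 0.67003766 -0.11426559  0.2816011 ] 8.35 [-1.86518953e-01  4.49839448e-01  1.44586540e+00  2.30407609e-04
  1.24599212e+00 -1.89769649e-01]
[[ 9.99997247e-01  2.27689032e-03 -5.66783294e-04 -6.68755894e-01]
 [-2.34175032e-03  9.53313816e-01 -3.01972325e-01  1.65491334e-01]
 [-1.47235520e-04  3.01972821e-01  9.53316523e-01 -4.14069858e-01]
 [ 0.00000000e+00  0.00000000e+00  0.00000000e+00  1.00000000e+00]]
```

View pics/comp2.png

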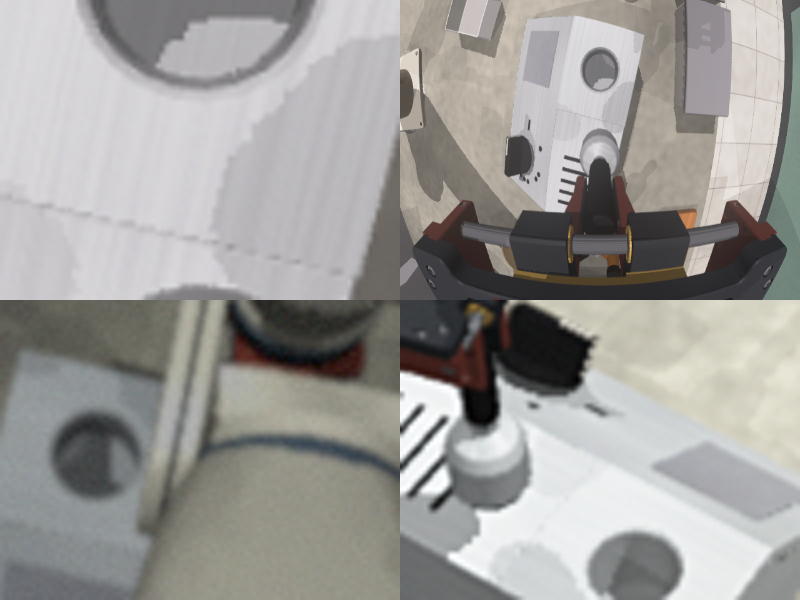

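```bash
cat >> h.py <<'E'
def wray(r,u,v,z):
    "wrist pixels -> world at height z"
    K=r["K"]; x=(u-K[0,2])/K[0,0]; y=(v-K[1,2])/K[1,1]; t=np.hypot(x,y)+1e-9
    c=np.c_[np.sin(t)*x/t,-np.sin(t)*y/t,-np.cos(t)]
    V=r["view"]; o=-V[:3,:3].T@V[:3,3]; w=c@V[:3,:3]
    return o+w*((z-o[2])/w[:,2])[:,None]
E
python3 - <<'E'
import pickle,cv2,numpy as np
from h import wray
from scipy.optimize import least_squares
d=pickle.load(open("im2.pkl","rb"));r=d["wrist"]
g=cv2.GaussianBlur(cv2.cvtColor(r["image"],cv2.COLOR_RGB2GRAY),(0,0),.7).astype(float)
# radial edge search about the well in pixel space
for lo,hi in ((16,34),):
  P=[]
  for a in np.arange(0,2*np.pi,.1):
    rr=np.arange(lo,hi,.25); u=320+rr*np.cos(a); v=93+rr*np.sin(a)
    s=cv2.remap(g.astype(np.float32),u.astype(np.float32)[None],v.astype(np.float32)[None],1)[0]
    k=np.argmax(np.gradient(s)); P.append((u[k],v[k]))
  P=np.array(P);W=wray(r,P[:,0],P[:,1],.111)[:,:2]
  f=lambda q:np.hypot(*(W-q[:2]).T)-q[2]
  o=least_squares(f,[.67,-.02,.031],loss="soft_l1",f_scale=.001); print(o.x,f(o.x).round(4))
E
```

```text
[ 0.66907106 -0.01748345  0.03165325] [-0.001  -0.0006 -0.0002 -0.      0.0003  0.0002  0.0006  0.0002  0.0005
  0.0006  0.0009  0.0007  0.0007  0.0002  0.0013  0.0007  0.0004  0.0003
  0.0007 -0.0115  0.0001  0.0002  0.     -0.0002 -0.0004 -0.0003 -0.0005
 -0.0004 -0.0012 -0.0011 -0.0018 -0.0019 -0.0023 -0.0019  0.0004  0.0009
  0.0009  0.0006  0.0006  0.0007  0.0002  0.0005  0.0003  0.0001  0.0004
 -0.0003  0.0003 -0.0001  0.0005  0.0006  0.0004  0.0004  0.0013  0.0008
  0.0009 -0.002  -0.0016 -0.0018 -0.0015 -0.0014 -0.0013 -0.0017 -0.0005]
```

Emit:
arm_command(targets=[{"x": 0.4,"y": -0.02,"z": 0,"rx": 0,"ry": 0,"rz": 0},{"x": 0.6,"y": 0,"z": 0,"rx": 0,"ry": 0,"rz": 0},{"x": 0.6,"y": 0,"z": 0,"rx": 0,"ry": 0,"rz": 0},{"x": 0.5,"y": 0,"z": 0,"rx": 0,"ry": 0,"rz": 0},{"x": 0.33,"y": 0,"z": 0,"rx": 0,"ry": 0,"rz": 0},{"x": 0,"y": 0,"z": 0.5,"rx": 0,"ry": 0,"rz": 0},{"x": 0,"y": 0,"z": 0.4,"rx": 0,"ry": 0,"rz": 0},{"x": 0,"y": 0,"z": 0,"rx": 0,"ry": 0,"rz": 0},{"x": 0,"y": 0,"z": 0,"rx": 0,"ry": 0,"rz": 0},{"x": 0,"y": 0,"z": 0,"rx": 0,"ry": 0,"rz": 0}])

```text
time: 9.18
position: [0.6696, -0.0182, 0.2464]
tcp_rot: [0.707, 0.708, 0.0, 0.0]
force: [0.3, 1.2, -1.6]
finger_gap: 0.024
grip_force: 25.0
```

```bash
python3 - <<'E'
from cell import get_image
from h import *
import cv2
d={n:get_image(n) for n in ("wrist","scene")}
c=lambda n,x,y,k:cv2.resize(d[n]["image"][y:y+150,x:x+100,::-1],(400,600),interpolation=cv2.INTER_CUBIC)
cv2.imwrite("pics/comp3.png",np.hstack([c("wrist",270,120,0),c("scene",240,150,0)]))
s=telemetry.observe();print(s["position"],s["force"]);print(goal([.669,-.017,.1705],[[0,1,0],[1,0,0],[0,0,-1]]))
E
```

```text
[ 0.66989171 -0.01859954  0.24682048] [-0.06326053 -0.19191176 -1.94691709]
(array([ 1.60578699, -1.04304487, 76.31843393]), array([2.00903069e-03, 6.60640792e-05, 1.24346655e-03]))
```

View pics/comp3.png

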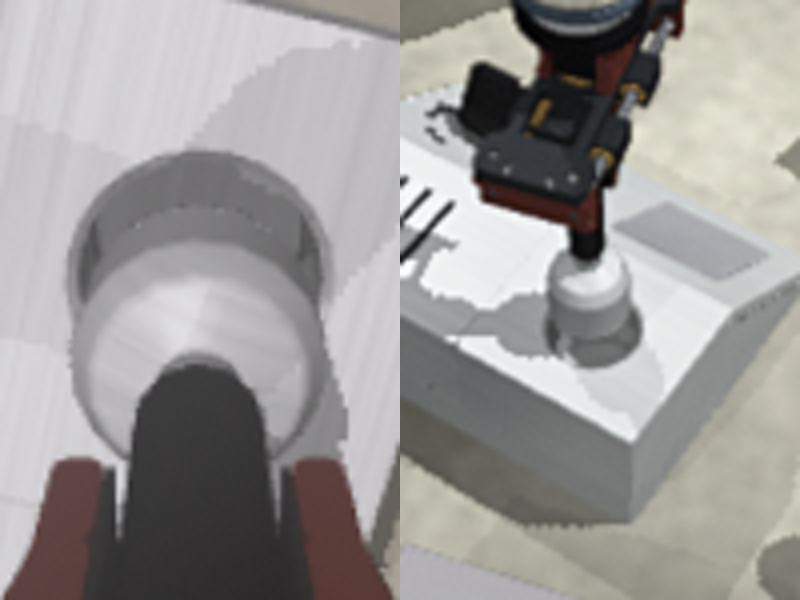

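The bowl sits concentric over the well mouth. I'll lower it gently and watch the force.

Emit:
arm_command(targets=[{"x": 0.02,"y": -0.02,"z": 0.15,"rx": 0,"ry": 0,"rz": 0},{"x": 0,"y": 0,"z": 0.15,"rx": 0,"ry": 0,"rz": 0},{"x": 0,"y": 0,"z": 0.15,"rx": 0,"ry": 0,"rz": 0},{"x": 0,"y": 0,"z": 0.15,"rx": 0,"ry": 0,"rz": 0},{"x": 0,"y": 0,"z": 0.15,"rx": 0,"ry": 0,"rz": 0},{"x": 0,"y": 0,"z": 0,"rx": 0,"ry": 0,"rz": 0}])

```text
time: 9.78
position: [0.6674, -0.0178, 0.2135]
tcp_rot: [0.707, 0.708, -0.001, -0.001]
force: [-0.8, -0.4, -2.4]
finger_gap: 0.0232
grip_force: 25.0
```

Emit:
arm_command(targets=[{"x": 0,"y": 0,"z": 0.2,"rx": 0,"ry": 0,"rz": 0},{"x": 0,"y": 0,"z": 0.2,"rx": 0,"ry": 0,"rz": 0},{"x": 0,"y": 0,"z": 0.2,"rx": 0,"ry": 0,"rz": 0},{"x": 0,"y": 0,"z": 0.15,"rx": 0,"ry": 0,"rz": 0},{"x": 0,"y": 0,"z": 0.1,"rx": 0,"ry": 0,"rz": 0},{"x": 0,"y": 0,"z": 0.05,"rx": 0,"ry": 0,"rz": 0},{"x": 0,"y": 0,"z": 0.05,"rx": 0,"ry": 0,"rz": 0},{"x": 0,"y": 0,"z": 0,"rx": 0,"ry": 0,"rz": 0}])

```text
time: 10.45
position: [0.6683, -0.0178, 0.1772]
tcp_rot: [0.707, 0.708, -0.0, -0.0]
force: [-0.6, 1.0, -1.0]
finger_gap: 0.0236
grip_force: 25.0
```

Emit:
arm_command(targets=[{"x": 0,"y": 0,"z": 0.04,"rx": 0,"ry": 0,"rz": 0},{"x": 0,"y": 0,"z": 0.04,"rx": 0,"ry": 0,"rz": 0},{"x": 0,"y": 0,"z": 0.02,"rx": 0,"ry": 0,"rz": 0},{"x": 0,"y": 0,"z": 0,"rx": 0,"ry": 0,"rz": 0}])

```text
time: 10.78
position: [0.6683, -0.0178, 0.1734]
tcp_rot: [0.707, 0.708, -0.0, -0.0]
force: [-0.4, -0.1, -2.4]
finger_gap: 0.0237
grip_force: 25.0
```

Emit:
arm_command(targets=[{"x": 0,"y": 0,"z": 0.04,"rx": 0,"ry": 0,"rz": 0},{"x": 0,"y": 0,"z": 0.02,"rx": 0,"ry": 0,"rz": 0},{"x": 0,"y": 0,"z": 0,"rx": 0,"ry": 0,"rz": 0}])

```text
time: 11.03
position: [0.6686, -0.0178, 0.1714]
tcp_rot: [0.707, 0.708, 0.0, 0.0]
force: [-0.3, -0.4, 1.0]
finger_gap: 0.0237
grip_force: 25.0
```

Emit:
arm_command(targets=[{"x": 0,"y": 0,"z": 0.03,"rx": 0,"ry": 0,"rz": 0},{"x": 0,"y": 0,"z": 0,"rx": 0,"ry": 0,"rz": 0},{"x": 0,"y": 0,"z": 0,"rx": 0,"ry": 0,"rz": 0}])

```text
time: 11.28
position: [0.6687, -0.0178, 0.1714]
tcp_rot: [0.707, 0.708, 0.0, 0.0]
force: [-2.2, -0.5, 6.9]
finger_gap: 0.0237
grip_force: 25.0
```

Emit:
arm_command(targets=[{"x": 0,"y": 0,"z": 0,"rx": 0,"ry": 0,"rz": 0},{"x": 0,"y": 0,"z": 0,"rx": 0,"ry": 0,"rz": 0},{"x": 0,"y": 0,"z": 0,"rx": 0,"ry": 0,"rz": 0},{"x": 0,"y": 0,"z": 0,"rx": 0,"ry": 0,"rz": 0},{"x": 0,"y": 0,"z": 0,"rx": 0,"ry": 0,"rz": 0},{"x": 0,"y": 0,"z": 0,"rx": 0,"ry": 0,"rz": 0},{"x": 0,"y": 0,"z": 0,"rx": 0,"ry": 0,"rz": 0},{"x": 0,"y": 0,"z": 0,"rx": 0,"ry": 0,"rz": 0}], gripper=0.8)

```text
time: 11.95
position: [0.6684, -0.0178, 0.1698]
tcp_rot: [0.707, 0.708, -0.0, -0.0]
force: [-0.2, 1.0, 0.2]
finger_gap: 0.0699
grip_force: 0.0
```

Emit:
arm_command(targets=[{"x": 0,"y": 0,"z": -0.3,"rx": 0,"ry": 0,"rz": 0},{"x": 0,"y": 0,"z": -0.5,"rx": 0,"ry": 0,"rz": 0},{"x": 0,"y": 0,"z": -0.8,"rx": 0,"ry": 0,"rz": 0},{"x": 0,"y": 0,"z": -0.8,"rx": 0,"ry": 0,"rz": 0},{"x": 0,"y": 0,"z": -0.8,"rx": 0,"ry": 0,"rz": 0},{"x": -0.4,"y": -0.6,"z": 0,"rx": 0,"ry": 0,"rz": 0},{"x": -0.5,"y": -0.8,"z": 0,"rx": 0,"ry": 0,"rz": 0},{"x": -0.5,"y": -0.8,"z": 0,"rx": 0,"ry": 0,"rz": 0},{"x": -0.5,"y": -0.8,"z": 0,"rx": 0,"ry": 0,"rz": 0},{"x": -0.5,"y": -0.8,"z": 0,"rx": 0,"ry": 0,"rz": 0}])

```text
time: 12.78
position: [0.5151, -0.1145, 0.2989]
tcp_rot: [0.706, 0.708, 0.0, 0.001]
force: [0.5, -1.6, 0.4]
finger_gap: 0.0702
grip_force: 0.0
```

Emit:
arm_command(targets=[{"x": -0.6,"y": -0.3,"z": 0,"rx": 0,"ry": 0,"rz": 0},{"x": -0.7,"y": -0.3,"z": 0,"rx": 0,"ry": 0,"rz": 0},{"x": -0.7,"y": -0.3,"z": 0,"rx": 0,"ry": 0,"rz": 0},{"x": -0.7,"y": 0,"z": 0,"rx": 0,"ry": 0,"rz": 0},{"x": -0.7,"y": 0,"z": 0,"rx": 0,"ry": 0,"rz": 0},{"x": 0,"y": 0,"z": 0,"rx": 0,"ry": 0,"rz": 1},{"x": 0,"y": 0,"z": 0,"rx": 0,"ry": 0,"rz": 1},{"x": 0,"y": 0,"z": 0,"rx": 0,"ry": 0,"rz": 0.86},{"x": 0,"y": 0,"z": 0,"rx": 0,"ry": 0,"rz": 0},{"x": 0,"y": 0,"z": 0,"rx": 0,"ry": 0,"rz": 0}])

```text
time: 13.62
position: [0.4808, -0.2501, 0.2986]
tcp_rot: [0.782, 0.623, 0.0, 0.0]
force: [0.6, -0.6, 0.9]
finger_gap: 0.0704
grip_force: 0.0
```

```bash
python3 - <<'E'
from cell import get_image
from h import *
import cv2,pickle
d={n:get_image(n) for n in ("wrist","scene","top")};pickle.dump(d,open("im3.pkl","wb"))
w=d["wrist"]["image"][:,:,::-1]
c=lambda n,x,y,k:cv2.resize(d[n]["image"][y:y+100,x:x+133,::-1],(400,300),interpolation=cv2.INTER_CUBIC)
cv2.imwrite("pics/comp4.png",np.vstack([np.hstack([cv2.resize(w[:300,120:520],(400,300)),cv2.resize(w[120:240,220:380],(400,300),interpolation=2)]),np.hstack([c("top",300,100,0),c("scene",230,140,0)])]))
s=telemetry.observe();print(s["position"],s["q"],s["time"])
E
```

```text
[ 0.48076349 -0.24991243  0.29820385] [-5.01341759e-01  2.17586794e-01  1.73925547e+00 -5.71251126e-06
  1.18437233e+00 -2.75691564e-01] 13.7667
```

View pics/comp4.png

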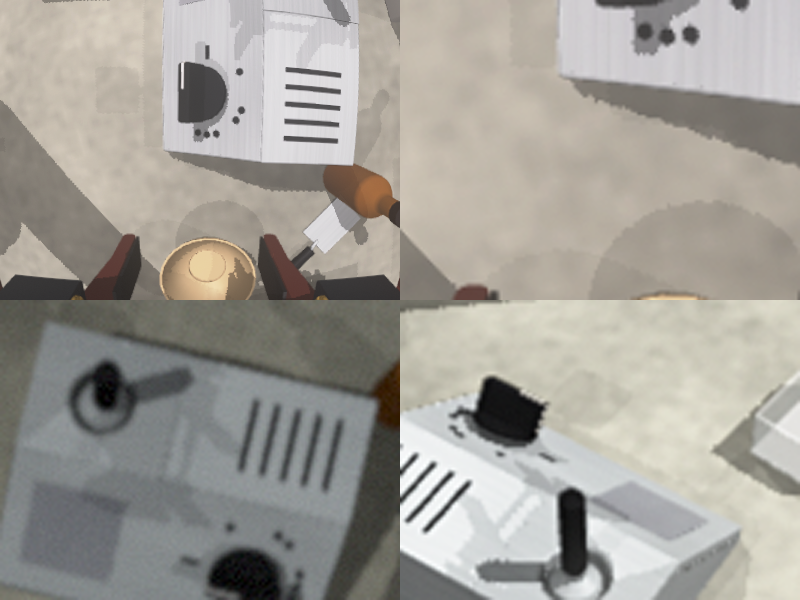

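The scoop stands upright in the well. In the wrist view the marks around the knob are at full-frame pixels (327,50) off, (359,72) one dot, (359,115) two dots and (327,133) three dots. The pointer is still at off. I'll fit the knob axis from these marks.

```bash
python3 - <<'E'
import pickle,cv2,numpy as np
from h import *
from scipy.optimize import least_squares
d=pickle.load(open("im3.pkl","rb"));r=d["wrist"]
g=cv2.cvtColor(r["image"],cv2.COLOR_RGB2GRAY)
n,l,st,ce=cv2.connectedComponentsWithStats((g<85).astype(np.uint8)[20:150,270:400])
for i in range(1,n):
    if 4<st[i,4]<300: print(i,ce[i]+[270,20],st[i,4])
def pix(p):
    c=r["view"]@np.r_[p,1]; t=np.arctan2(np.hypot(c[0],c[1]),-c[2]); k=t*r["K"][0,0]/np.hypot(c[0],c[1])
    return np.array([r["K"][0,2]+k*c[0],r["K"][1,2]-k*c[1]])
M={-90:(327,50),-30:(359,72),30:((362+356)/2,(110+120)/2),90:((318+327+337)/3,133.3)}
cc=[c+[270,20] for i,c in enumerate(ce) if i and 4<st[i,4]<300]
for a,m in M.items():
    near=[c for c in cc if np.hypot(*(c-m))<12]
    if near: M[a]=np.mean(near,0)
print(M)
a35=np.radians(35)
def knob(q): # knob panel point world x,y, yaw, z=.068
    up=np.array([np.cos(a35)*np.cos(q[2]),np.cos(a35)*np.sin(q[2]),np.sin(a35)]); right=np.array([np.sin(q[2]),-np.cos(q[2]),0])
    return np.array([q[0],q[1],.068]),up,right
def f(q):
    k,u,R_=knob(q); return np.concatenate([pix(k+.052*(np.cos(np.radians(a))*u+np.sin(np.radians(a))*R_))-m for a,m in M.items()])
o=least_squares(f,[.515,-.156,-.229]);print(o.x,o.fun.round(1))
k,u,R_=knob(o.x);nrm=np.cross(R_,u);print("n",nrm,"top",k+.05*nrm)
w=np.array([.59053,-.09146]);c,s=np.cos(-.229),np.sin(-.229);print("from warmer fit",w+[c*-.0585-s*-.08,s*-.0585+c*-.08])
tip=k+(.05-.026)*nrm
for off in (.07,0): 
    t=tip+off*nrm; x=-R_;z=-nrm;y=np.cross(z,x); Rm=np.c_[x,y,z]; sft,rv=goal(t,Rm); print(t,sft.round(1),rv, (rv/.08).round(2))
print("top of bar ends px",pix(k+.05*nrm-.035*R_),pix(k+.05*nrm+.035*R_))
E
```

```text
1 [326.74074074  51.85185185] 27
3 [359.04166667  71.33333333] 24
4 [361.         109.82608696] 23
5 [355.4  119.72] 25
6 [317.40740741 132.25925926] 27
7 [335.69565217 133.30434783] 23
8 [326.27272727 134.04545455] 22
{-90: array([326.74074074,  51.85185185]), -30: array([359.04166667,  71.33333333]), 30: array([358.2       , 114.77304348]), 90: array([326.45859562, 133.20302054])}
[ 0.51162427 -0.15616532 -0.23253933] [ 0.3  0.4 -0.  -0.3  0.  -0.4 -0.2  0.3]
n [-0.55813825  0.13218026  0.81915204] top [ 0.48371735 -0.1495563   0.1089576 ]
from warmer fit [ 0.51539691 -0.15609179]
[ 0.45915927 -0.14374037  0.14500029] [ 98.7 -44.9 153.2] [-0.61050008 -0.00200137  0.00670813] [-7.63 -0.03  0.08]
[ 0.49822895 -0.15299299  0.08765965] [ 98.4  -4.7 210.5] [-0.61050008 -0.00200137  0.00670813] [-7.63 -0.03  0.08]
top of bar ends px [302.0904003   60.80205222] [301.85884134 121.90999894]
```

Emit:
arm_command(targets=[{"x": 0.3,"y": 0,"z": 0,"rx": -0.8,"ry": 0,"rz": 0.08},{"x": 0.3,"y": 0,"z": 0,"rx": -0.9,"ry": 0,"rz": 0},{"x": 0.3,"y": 0,"z": 0,"rx": -0.9,"ry": 0,"rz": 0},{"x": 0.3,"y": 0,"z": 0,"rx": -0.9,"ry": 0,"rz": 0},{"x": 0.3,"y": 0,"z": 0,"rx": -0.9,"ry": 0,"rz": 0},{"x": 0.3,"y": 0,"z": 0,"rx": -0.9,"ry": 0,"rz": 0},{"x": 0.3,"y": 0,"z": 0,"rx": -0.9,"ry": 0,"rz": 0},{"x": 0.3,"y": 0,"z": 0,"rx": -0.9,"ry": 0,"rz": 0},{"x": 0.06,"y": 0,"z": 0,"rx": -0.53,"ry": 0,"rz": 0},{"x": 0,"y": 0,"z": 0,"rx": 0,"ry": 0,"rz": 0}])

```text
time: 14.6
position: [0.5016, -0.1527, 0.2967]
tcp_rot: [0.748, 0.592, 0.186, 0.235]
force: [-1.3, 0.3, -0.7]
finger_gap: 0.0705
grip_force: 0.0
```

```bash
cat >> h.py <<'E'
k=np.array([.51162,-.15617,.068]); yaw=-.2325; a=np.radians(35)
n=np.array([-np.sin(a)*np.cos(yaw),-np.sin(a)*np.sin(yaw),np.cos(a)]); xr=np.array([-np.sin(yaw),np.cos(yaw),0])
def kg(h,turn=0):
    z=-n; Rm=np.c_[xr,np.cross(z,xr),z]@R.from_rotvec([0,0,turn]).as_matrix()
    s,rv=goal(k+h*n,Rm); st=telemetry.observe()
    print("h",h,"units",(s/40).round(3),"rot",(rv/.08).round(2),"q",st["q"].round(2),"t",st["time"])
E
python3 -c "
from h import *
kg(.094);kg(.024)"
```

```text
h 0.094 units [-0.024 -3.059  2.489] rot [-0.02 -0.01  0.01] q [-0.36 -0.04  2.17  0.19  0.41 -0.28] t 14.6
h 0.024 units [-0.025 -3.056  4.239] rot [-0.02 -0.01  0.01] q [-0.36 -0.04  2.17  0.19  0.41 -0.28] t 14.6
```

Emit:
arm_command(targets=[{"x": -0.02,"y": -0.6,"z": 0.4,"rx": 0,"ry": 0,"rz": 0},{"x": 0,"y": -0.6,"z": 0.5,"rx": 0,"ry": 0,"rz": 0},{"x": 0,"y": -0.6,"z": 0.5,"rx": 0,"ry": 0,"rz": 0},{"x": 0,"y": -0.6,"z": 0.5,"rx": 0,"ry": 0,"rz": 0},{"x": 0,"y": -0.66,"z": 0.59,"rx": 0,"ry": 0,"rz": 0},{"x": 0,"y": 0,"z": 0,"rx": 0,"ry": 0,"rz": 0},{"x": 0,"y": 0,"z": 0,"rx": 0,"ry": 0,"rz": 0}])

```text
time: 15.18
position: [0.4775, -0.1436, 0.1979]
tcp_rot: [0.746, 0.594, 0.196, 0.231]
force: [-0.2, -0.0, 0.3]
finger_gap: 0.0701
grip_force: 0.0
```

```bash
python3 - <<'E'
from h import *
from cell import get_image
import cv2
kg(.024)
d={n:get_image(n) for n in ("wrist","scene")}
c=lambda im:cv2.resize(im,(400,600),interpolation=cv2.INTER_CUBIC)
cv2.imwrite("pics/comp5.png",np.hstack([c(d["wrist"]["image"][160:370,250:390,::-1]),c(d["scene"]["image"][100:220,220:300,::-1])]))
E
```

```text
h 0.024 units [-0.165 -1.133  2.569] rot [ 0.05 -0.27 -0.  ] q [-0.38  0.12  2.32  0.86  0.14 -0.98] t 15.1833
```

View pics/comp5.png

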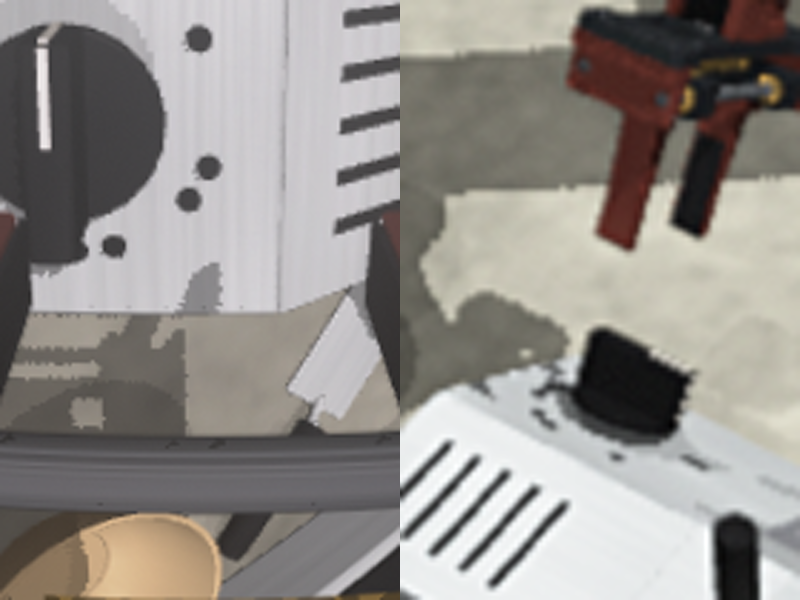

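The knob bar is below and between the open fingers, but q5 is near its lower limit (0.14). I'll fit a quick kinematic model to pick a reachable wrist branch.

```bash
cat > kin.py <<'E'
from h import *
from scipy.optimize import least_squares
D=[([-1.12799642,.423773295,1.6306133,0,1.08861974,-.0190246919],[.27827855,-.55905696,.22197401]),
([.371703607,.141990402,1.77630741,-.00035,1.22453942,.374935954],[.4697923,.19579703,.32218928]),
([-.186518953,.449839448,1.4458654,.0002,1.24599212,-.189769649],[.67003766,-.11426559,.2816011]),
([-.501341759,.217586794,1.73925547,0,1.18437233,-.275691564],[.48076349,-.24991243,.29820385])]
s=telemetry.observe(); D.append((s["q"],s["position"]))
E_=lambda ax,t:R.from_euler(ax,t)
def fk(q,P):
    a1,a2,a3,d4,h1,d6=P
    A=E_('z',q[0])*E_('y',q[1]); B=A*E_('y',q[2]); C=B*E_('z',q[3])*E_('y',q[4])*E_('z',q[5]+np.pi/2)
    return E_('z',q[0]).apply([a1,0,h1])+A.apply([0,0,a2])+B.apply([a3,0,d4])+C.apply([0,0,d6]),C
f=lambda P:np.concatenate([fk(q,P)[0]-p for q,p in D]+[.02*(P-np.array([0,.4,0,.4,.3,.25]))*.01])
o=least_squares(f,[0,.4,0,.4,.3,.25]); P=o.x
lo=np.array([-3,-.9,.09,-1.31,.11,-2.54]); hi=np.array([3,2.11,2.58,4.45,2.69,2.54])
def ik(p,Rm,q0):
    g=lambda q:(lambda r:np.r_[r[0]-p,.3*(R.from_matrix(Rm).inv()*r[1]).as_rotvec()])(fk(q,P))
    r=least_squares(g,np.clip(q0,lo+.01,hi-.01),bounds=(lo,hi)); return r.x,np.linalg.norm(r.fun)
def Rk(turn,tx=0,half=0):
    z=-n; return np.c_[xr,np.cross(z,xr),z]@(E_('z',turn+half*np.pi)).as_matrix() if not tx else (E_('x',0)*R.from_rotvec(tx*xr)).as_matrix()@Rk(turn,0,half)
E
python3 - <<'E'
from kin import *
print(P.round(4),(f(P)[:15]*1000).round(1)); print((fk(s["q"],P)[1].inv()*R.from_quat(s["tcp_rot"])).as_rotvec().round(3))
for tx in (0,.15,-.15,.25,-.25):
  for half in (0,1):
    print(tx,half)
    for t in (0,1,2.1):
      best=min((ik(k+.018*n,Rk(t,tx,half),[-.3,.3,2.3,q4,q5,q6]) for q4 in(0,1.6,3.1) for q5 in (.2,.5) for q6 in (-1.5,0,1.5)),key=lambda e:e[1])
      print("  ",t,best[0].round(2),best[1].round(4))
E
```

```text
[-0.0277  0.5704  0.1039  0.5229  0.3857  0.3513] [-12.2  -2.   -2.7   4.3 -11.1   1.1   0.8 -12.3   1.1  -6.5 -10.    0.
  -1.6  -7.3   0.5]
[ 0.  0. -0.]
0 0
   0 [-0.38  0.44  2.27  2.41  0.18 -2.54] 0.0174
   1 [-0.34  0.47  2.3   2.89  0.24 -1.98] 0.0
   2.1 [-0.34  0.47  2.3   2.89  0.24 -0.88] 0.0
0 1
   0 [-0.34  0.47  2.3   2.89  0.24  0.16] 0.0
   1 [-0.34  0.47  2.3   2.89  0.24  1.16] 0.0
   2.1 [-0.34  0.47  2.3   2.89  0.24  2.26] 0.0
0.15 0
   0 [-0.34  0.42  2.2   0.56  0.11 -0.66] 0.0083
   1 [-0.34  0.42  2.2   0.56  0.11  0.34] 0.0083
   2.1 [-0.34  0.42  2.2   0.56  0.11  1.44] 0.0083
0.15 1
   0 [-0.34  0.42  2.2   0.56  0.11  2.48] 0.0083
   1 [-0.32  0.41  2.19  0.32  0.11 -2.54] 0.0094
   2.1 [-0.34  0.42  2.2   0.56  0.11 -1.7 ] 0.0083
-0.15 0
   0 [-0.47  0.45  2.3   2.34  0.33 -2.54] 0.0467
   1 [-0.35  0.56  2.37  2.98  0.55 -2.09] 0.0
   2.1 [-0.35  0.56  2.37  2.98  0.55 -0.99] 0.0
-0.15 1
   0 [-0.35  0.56  2.37  2.98  0.55  0.05] 0.0
   1 [-0.35  0.56  2.37  2.98  0.55  1.05] 0.0
   2.1 [-0.35  0.56  2.37  2.98  0.55  2.15] 0.0
0.25 0
   0 [-0.32  0.42  2.15  0.14  0.22 -0.22] 0.0
   1 [-0.32  0.42  2.15  0.14  0.22  0.78] 0.0
   2.1 [-0.32  0.42  2.15  0.14  0.22  1.88] 0.0
0.25 1
   0 [-0.36  0.43  2.17  0.48  0.19  2.54] 0.015
   1 [-0.32  0.42  2.15  0.14  0.22 -2.36] 0.0
   2.1 [-0.32  0.42  2.15  0.14  0.22 -1.26] 0.0
-0.25 0
   0 [-0.52  0.47  2.31  2.3   0.43 -2.54] 0.0668
   1 [-0.36  0.64  2.41  3.    0.77 -2.12] 0.0
   2.1 [-0.36  0.64  2.41  3.    0.77 -1.02] 0.0
-0.25 1
   0 [-0.36  0.64  2.41  3.    0.77  0.02] 0.0
   1 [-0.36  0.64  2.41  3.    0.77  1.02] 0.0
   2.1 [-0.36  0.64  2.41  3.    0.77  2.12] 0.0
```

```bash
python3 - <<'E'
s=open('kin.py').read()
s=s.replace("a1,a2,a3,d4,h1,d6=P","a1,a2,a3,d4,h1,d6,b=P").replace("[a1,0,h1]","[a1,b,h1]").replace(".3,.25]",".3,.25,0]")
s+='''
def plan(qs,N):
    "rows (units) from commanded q=qs[0] via qs, N rows per leg"
    out=[]
    Q=[qs[0]]
    for i in range(len(qs)-1): Q+=[qs[i]+(qs[i+1]-qs[i])*j/N[i] for j in range(1,N[i]+1)]
    for u,v in zip(Q,Q[1:]):
        (p,A),(p2,B)=fk(u,P),fk(v,P); out.append(np.r_[A.inv().apply(p2-p)/.04,(A.inv()*B).as_rotvec()/.08].round(2))
    return out,Q
'''
open('kin.py','w').write(s)
E
python3 - <<'E'
from kin import *
print(P.round(4),abs(f(P)[:15]*1000).max().round(2))
q0=s["q"]; g,e=ik(k+.094*n,Rk(0,0,1),[-.3,.3,2.3,2.9,.25,.1]); print(g.round(3),e)
m=(q0+g)/2; m[4]=.3
o,Q=plan([q0,m,g],[21,21])
for r in o: print(r.tolist())
print([ (fk(q,P)[0]*1000).round().tolist() for q in Q[::7]])
for t in (0,.7,1.4,2.1): print(ik(k+.018*n,Rk(t,0,1),g))
E
```

```text
[0.     0.5631 0.0775 0.4849 0.3124 0.3096 0.0119] 0.01
[-0.384  0.24   2.389  2.392  0.127  0.621] 1.3535954849158758e-10
[0.08, -0.06, 0.02, 0.06, 0.12, 0.93]
[0.07, -0.06, 0.02, 0.06, 0.12, 0.93]
[0.07, -0.06, 0.02, 0.06, 0.12, 0.93]
[0.07, -0.06, 0.02, 0.06, 0.11, 0.93]
[0.06, -0.06, 0.02, 0.06, 0.11, 0.93]
[0.06, -0.06, 0.02, 0.06, 0.11, 0.93]
[0.06, -0.06, 0.02, 0.06, 0.11, 0.93]
[0.05, -0.06, 0.02, 0.06, 0.11, 0.93]
[0.05, -0.06, 0.02, 0.07, 0.1, 0.93]
[0.05, -0.06, 0.02, 0.07, 0.1, 0.93]
[0.05, -0.06, 0.02, 0.07, 0.1, 0.93]
[0.04, -0.06, 0.02, 0.07, 0.1, 0.93]
[0.04, -0.05, 0.02, 0.07, 0.1, 0.93]
[0.04, -0.05, 0.02, 0.07, 0.1, 0.93]
[0.04, -0.05, 0.02, 0.07, 0.1, 0.93]
[0.04, -0.05, 0.02, 0.07, 0.1, 0.93]
[0.04, -0.05, 0.02, 0.07, 0.1, 0.93]
[0.03, -0.05, 0.02, 0.07, 0.1, 0.93]
[0.03, -0.05, 0.02, 0.07, 0.1, 0.93]
[0.03, -0.04, 0.02, 0.07, 0.1, 0.93]
[0.03, -0.04, 0.02, 0.07, 0.1, 0.93]
[0.01, 0.08, 0.02, -0.12, 0.06, 0.93]
[0.01, 0.08, 0.02, -0.12, 0.06, 0.93]
[0.01, 0.08, 0.02, -0.12, 0.06, 0.93]
[0.01, 0.08, 0.02, -0.12, 0.06, 0.93]
[0.01, 0.08, 0.02, -0.12, 0.06, 0.93]
[0
[... 588 characters left out ...]
0.1, 0.93]
[[478.0, -144.0, 199.0], [476.0, -121.0, 188.0], [480.0, -101.0, 183.0], [490.0, -86.0, 184.0], [488.0, -108.0, 175.0], [478.0, -128.0, 162.0], [459.0, -144.0, 145.0]]
(array([-0.36496651,  0.45794817,  2.32335035,  2.83967992,  0.25761879,
        0.18379779]), np.float64(1.195572829168134e-15))
(array([-0.36496651,  0.45794817,  2.32335035,  2.83967992,  0.25761879,
        0.88379779]), np.float64(3.9826544443639246e-10))
(array([-0.36496651,  0.45794817,  2.32335035,  2.83967992,  0.25761879,
        1.58379779]), np.float64(7.303701276526939e-13))
(array([-0.36496651,  0.45794817,  2.32335035,  2.83967992,  0.25761879,
        2.28379779]), np.float64(1.7892469022743925e-11))
```

```bash
cat >> kin.py <<'E'
def leg(q,g,N):
    "one row repeated N times that carries q to g; checks joint path"
    (p,A),(p2,B)=fk(q,P),fk(g,P); w=(A.inv()*B).as_rotvec()/N
    S=sum(R.from_rotvec(i*w).as_matrix() for i in range(N)); d=np.linalg.solve(S,A.inv().apply(p2-p))
    row=np.r_[d/.04,w/.08].round(3); print(N,"x",row.tolist()); 
    x=q
    for i in range(N):
        p=p+A.apply(row[:3]*.04);A=A*R.from_rotvec(row[3:]*.08); x2,e=ik(p,A.as_matrix(),x)
        if i%3==2 or i==N-1: print("   ",(p*1000).round().tolist(),x2.round(2).tolist(),"err",round(e,4),"dq",abs(x2-x).max().round(2))
        x=x2
    return x
E
python3 - <<'E'
from kin import *
q=s["q"]
g=ik(k+.08*n,Rk(0,-.15,1),[-.36,.45,2.3,2.9,.4,.1])[0]; print("g",g.round(3))
w=[np.array(v) for v in ([-.4,.15,2.25,1.3,.35,-.7],[-.4,.18,2.27,1.85,.35,-.4],[-.39,.22,2.3,2.4,.35,-.1])]+[g]
for v in w: q=leg(q,v,10 if v is not g else 9)
E
```

```text
g [-0.399  0.349  2.463  2.869  0.438  0.127]
10 x [0.17, 0.081, 0.025, 0.016, 0.283, 0.888]
    [492.0, -127.0, 203.0] [-0.38, 0.13, 2.3, 1.0, 0.21, -0.91] err 0.0 dq 0.05
    [509.0, -113.0, 211.0] [-0.39, 0.14, 2.28, 1.14, 0.27, -0.82] err 0.0 dq 0.04
    [527.0, -104.0, 222.0] [-0.4, 0.15, 2.26, 1.26, 0.33, -0.73] err 0.0 dq 0.04
    [533.0, -101.0, 226.0] [-0.4, 0.15, 2.25, 1.3, 0.35, -0.7] err 0.0 dq 0.04
10 x [0.059, 0.049, 0.021, -0.094, 0.153, 1.042]
    [541.0, -102.0, 230.0] [-0.4, 0.16, 2.26, 1.46, 0.35, -0.61] err 0.0 dq 0.05
    [549.0, -105.0, 234.0] [-0.4, 0.17, 2.26, 1.63, 0.35, -0.52] err 0.0 dq 0.06
    [557.0, -110.0, 237.0] [-0.4, 0.18, 2.27, 1.8, 0.35, -0.43] err 0.0 dq 0.06
    [559.0, -112.0, 238.0] [-0.4, 0.18, 2.27, 1.85, 0.35, -0.4] err 0.0 dq 0.06
10 x [0.035, 0.066, 0.02, -0.079, 0.145, 1.038]
    [562.0, -121.0, 238.0] [-0.4, 0.19, 2.28, 2.02, 0.35, -0.32] err 0.0 dq 0.06
    [564.0, -130.0, 236.0] [-0.4, 0.2, 2.29, 2.18, 0.35, -0.23] err 0.0 dq 0.05
    [564.0, -139.0, 233.0] [-0.39, 0.22, 2.3, 2.35, 0.35, -0.13] err 0.0 dq 0.05
    [564.0, -141.0, 232.0] [-0.39, 0.22, 2.3, 2.4, 0.35, -0.1] err 0.0 dq 0.05
9 x [-0.08, 0.383, -0.019, -0.242, 0.078, 0.994]
    [533.0, -154.0, 199.0] [-0.41, 0.26, 2.35, 2.56, 0.37, -0.05] err 0.0 dq 0.05
    [500.0, -155.0, 166.0] [-0.42, 0.3, 2.41, 2.72, 0.4, 0.02] err 0.0 dq 0.05
    [467.0, -145.0, 134.0] [-0.4, 0.35, 2.46, 2.87, 0.44, 0.13] err 0.0 dq 0.05
```

Emit:
arm_command(targets=[{"x": 0.17,"y": 0.08,"z": 0.02,"rx": 0.02,"ry": 0.28,"rz": 0.89},{"x": 0.17,"y": 0.08,"z": 0.02,"rx": 0.02,"ry": 0.28,"rz": 0.89},{"x": 0.17,"y": 0.08,"z": 0.02,"rx": 0.02,"ry": 0.28,"rz": 0.89},{"x": 0.17,"y": 0.08,"z": 0.02,"rx": 0.02,"ry": 0.28,"rz": 0.89},{"x": 0.17,"y": 0.08,"z": 0.02,"rx": 0.02,"ry": 0.28,"rz": 0.89},{"x": 0.17,"y": 0.08,"z": 0.02,"rx": 0.02,"ry": 0.28,"rz": 0.89},{"x": 0.17,"y": 0.08,"z": 0.02,"rx": 0.02,"ry": 0.28,"rz": 0.89},{"x": 0.17,"y": 0.08,"z": 0.02,"rx": 0.02,"ry": 0.28,"rz": 0.89},{"x": 0.17,"y": 0.08,"z": 0.02,"rx": 0.02,"ry": 0.28,"rz": 0.89},{"x": 0.17,"y": 0.08,"z": 0.02,"rx": 0.02,"ry": 0.28,"rz": 0.89}])

```text
time: 16.12
position: [0.5311, -0.1008, 0.2274]
tcp_rot: [0.881, 0.32, 0.341, 0.076]
force: [-0.7, -0.4, 0.4]
finger_gap: 0.0704
grip_force: 0.0
```

Emit:
arm_command(targets=[{"x": 0.06,"y": 0.05,"z": 0.02,"rx": -0.09,"ry": 0.15,"rz": 1},{"x": 0.06,"y": 0.05,"z": 0.02,"rx": -0.09,"ry": 0.15,"rz": 1},{"x": 0.06,"y": 0.05,"z": 0.02,"rx": -0.09,"ry": 0.15,"rz": 1},{"x": 0.06,"y": 0.05,"z": 0.02,"rx": -0.09,"ry": 0.15,"rz": 1},{"x": 0.06,"y": 0.05,"z": 0.02,"rx": -0.09,"ry": 0.15,"rz": 1},{"x": 0.06,"y": 0.05,"z": 0.02,"rx": -0.09,"ry": 0.15,"rz": 1},{"x": 0.06,"y": 0.05,"z": 0.02,"rx": -0.09,"ry": 0.15,"rz": 1},{"x": 0.06,"y": 0.05,"z": 0.02,"rx": -0.09,"ry": 0.15,"rz": 1},{"x": 0.06,"y": 0.05,"z": 0.02,"rx": -0.09,"ry": 0.15,"rz": 1},{"x": 0.06,"y": 0.05,"z": 0.02,"rx": -0.09,"ry": 0.15,"rz": 1}])

```text
time: 16.95
position: [0.5574, -0.1118, 0.2405]
tcp_rot: [0.911, -0.057, 0.405, -0.051]
force: [0.3, -1.5, -0.1]
finger_gap: 0.0702
grip_force: 0.0
```

```bash
sed -i 's/; D.append((s\["q"\],s\["position"\]))//; s/^o=least_squares.*/P=np.array([0,.5631,.0775,.4849,.3124,.3096,.0119])/' kin.py; python3 - <<'E'
from kin import *
q=s["q"];print(q.round(3),(fk(q,P)[0]-s["position"]).round(4))
g=ik(k+.08*n,Rk(0,-.15,1),[-.36,.45,2.3,2.9,.4,.1])[0]
for v,N in ((np.array([-.39,.22,2.3,2.4,.35,-.1]),11),(g,10)): q=leg(q,v,N)
E
```

```text
[-0.402  0.172  2.268  1.803  0.35  -0.382] [-0. -0.  0.]
11 x [0.03, 0.063, 0.024, -0.075, 0.138, 0.975]
    [561.0, -120.0, 240.0] [-0.4, 0.19, 2.28, 1.97, 0.35, -0.31] err 0.0 dq 0.05
    [563.0, -128.0, 238.0] [-0.4, 0.2, 2.29, 2.13, 0.35, -0.24] err 0.0 dq 0.05
    [564.0, -136.0, 234.0] [-0.4, 0.21, 2.29, 2.29, 0.35, -0.16] err 0.0 dq 0.05
    [564.0, -141.0, 232.0] [-0.39, 0.22, 2.3, 2.4, 0.35, -0.1] err 0.0 dq 0.05
10 x [-0.071, 0.345, -0.017, -0.218, 0.07, 0.896]
    [536.0, -153.0, 202.0] [-0.41, 0.25, 2.35, 2.55, 0.37, -0.05] err 0.0 dq 0.05
    [507.0, -156.0, 172.0] [-0.42, 0.29, 2.4, 2.69, 0.4, 0.01] err 0.0 dq 0.05
    [477.0, -150.0, 143.0] [-0.41, 0.33, 2.45, 2.83, 0.43, 0.09] err 0.0 dq 0.04
    [467.0, -145.0, 134.0] [-0.4, 0.35, 2.46, 2.87, 0.44, 0.13] err 0.0 dq 0.04
```

Emit:
arm_command(targets=[{"x": 0.03,"y": 0.06,"z": 0.02,"rx": -0.08,"ry": 0.14,"rz": 0.98},{"x": 0.03,"y": 0.06,"z": 0.02,"rx": -0.08,"ry": 0.14,"rz": 0.98},{"x": 0.03,"y": 0.06,"z": 0.02,"rx": -0.08,"ry": 0.14,"rz": 0.98},{"x": 0.03,"y": 0.06,"z": 0.02,"rx": -0.08,"ry": 0.14,"rz": 0.98},{"x": 0.03,"y": 0.06,"z": 0.02,"rx": -0.08,"ry": 0.14,"rz": 0.98},{"x": 0.03,"y": 0.06,"z": 0.02,"rx": -0.08,"ry": 0.14,"rz": 0.98},{"x": 0.03,"y": 0.06,"z": 0.02,"rx": -0.08,"ry": 0.14,"rz": 0.98},{"x": 0.03,"y": 0.06,"z": 0.02,"rx": -0.08,"ry": 0.14,"rz": 0.98},{"x": 0.03,"y": 0.06,"z": 0.02,"rx": -0.08,"ry": 0.14,"rz": 0.98},{"x": 0.03,"y": 0.06,"z": 0.02,"rx": -0.08,"ry": 0.14,"rz": 0.98}])

```text
time: 17.78
position: [0.5632, -0.1379, 0.2346]
tcp_rot: [0.798, -0.416, 0.402, -0.17]
force: [-0.2, -0.3, 0.2]
finger_gap: 0.07
grip_force: 0.0
```

Emit:
arm_command(targets=[{"x": 0.03,"y": 0.06,"z": 0.02,"rx": -0.08,"ry": 0.14,"rz": 0.98},{"x": -0.07,"y": 0.34,"z": -0.02,"rx": -0.22,"ry": 0.07,"rz": 0.9},{"x": -0.07,"y": 0.34,"z": -0.02,"rx": -0.22,"ry": 0.07,"rz": 0.9},{"x": -0.07,"y": 0.34,"z": -0.02,"rx": -0.22,"ry": 0.07,"rz": 0.9},{"x": -0.07,"y": 0.34,"z": -0.02,"rx": -0.22,"ry": 0.07,"rz": 0.9},{"x": -0.07,"y": 0.34,"z": -0.02,"rx": -0.22,"ry": 0.07,"rz": 0.9},{"x": -0.07,"y": 0.34,"z": -0.02,"rx": -0.22,"ry": 0.07,"rz": 0.9},{"x": -0.07,"y": 0.34,"z": -0.02,"rx": -0.22,"ry": 0.07,"rz": 0.9},{"x": 0,"y": 0,"z": 0,"rx": 0,"ry": 0,"rz": 0},{"x": 0,"y": 0,"z": 0,"rx": 0,"ry": 0,"rz": 0}])

```text
time: 18.62
position: [0.4957, -0.1531, 0.1651]
tcp_rot: [-0.646, 0.654, -0.328, 0.217]
force: [-0.6, -0.2, 0.3]
finger_gap: 0.0705
grip_force: 0.0
```

```bash
python3 - <<'E'
from kin import *
q=s["q"];print(q.round(3),s["position"])
g=ik(k+.08*n,Rk(0,-.1,1),[-.36,.45,2.3,2.9,.4,.1])[0]
g2=ik(k+.024*n,Rk(0,0,1),g)[0]
q=leg(q,g,5); q=leg(q,g2,8)
E
```

```text
[-0.41   0.294  2.415  2.751  0.393  0.028] [ 0.49570025 -0.15310458  0.16508514]
5 x [-0.031, 0.215, 0.01, -0.249, 0.02, 0.534]
    [479.0, -150.0, 146.0] [-0.4, 0.31, 2.43, 2.8, 0.36, 0.12] err 0.0 dq 0.03
    [467.0, -146.0, 133.0] [-0.39, 0.32, 2.44, 2.82, 0.34, 0.18] err 0.0 dq 0.03
8 x [-0.0, 0.01, 0.175, -0.156, 0.0, -0.0]
    [479.0, -148.0, 117.0] [-0.38, 0.37, 2.4, 2.83, 0.3, 0.18] err 0.0 dq 0.02
    [491.0, -151.0, 99.0] [-0.37, 0.41, 2.36, 2.83, 0.27, 0.19] err 0.0 dq 0.02
    [498.0, -153.0, 88.0] [-0.37, 0.44, 2.33, 2.83, 0.25, 0.2] err 0.0 dq 0.01
```

Emit:
arm_command(targets=[{"x": -0.03,"y": 0.215,"z": 0.01,"rx": -0.25,"ry": 0.02,"rz": 0.53},{"x": -0.03,"y": 0.215,"z": 0.01,"rx": -0.25,"ry": 0.02,"rz": 0.53},{"x": -0.03,"y": 0.215,"z": 0.01,"rx": -0.25,"ry": 0.02,"rz": 0.53},{"x": -0.03,"y": 0.215,"z": 0.01,"rx": -0.25,"ry": 0.02,"rz": 0.53},{"x": -0.03,"y": 0.215,"z": 0.01,"rx": -0.25,"ry": 0.02,"rz": 0.53},{"x": 0,"y": 0,"z": 0,"rx": 0,"ry": 0,"rz": 0},{"x": 0,"y": 0,"z": 0,"rx": 0,"ry": 0,"rz": 0}])

```text
time: 19.2
position: [0.4673, -0.1461, 0.1338]
tcp_rot: [-0.582, 0.735, -0.274, 0.216]
force: [-0.3, -0.3, -0.8]
finger_gap: 0.0706
grip_force: 0.0
```

```bash
python3 - <<'E'
from kin import *
q=s["q"];print(q.round(3),s["position"])
leg(q,ik(k+.024*n,Rk(0,0,1),q)[0],8)
E
```

```text
[-0.393  0.321  2.436  2.822  0.336  0.179] [ 0.46732869 -0.14608217  0.13379821]
8 x [-0.001, 0.012, 0.175, -0.158, -0.001, 0.003]
    [479.0, -149.0, 117.0] [-0.38, 0.37, 2.4, 2.83, 0.3, 0.18] err 0.0 dq 0.02
    [491.0, -151.0, 99.0] [-0.37, 0.41, 2.36, 2.83, 0.27, 0.19] err 0.0 dq 0.02
    [498.0, -153.0, 87.0] [-0.37, 0.44, 2.33, 2.83, 0.25, 0.2] err 0.0 dq 0.01
```

Emit:
arm_command(targets=[{"x": 0,"y": 0.01,"z": 0.175,"rx": -0.16,"ry": 0,"rz": 0},{"x": 0,"y": 0.01,"z": 0.175,"rx": -0.16,"ry": 0,"rz": 0},{"x": 0,"y": 0.01,"z": 0.175,"rx": -0.16,"ry": 0,"rz": 0},{"x": 0,"y": 0.01,"z": 0.175,"rx": -0.16,"ry": 0,"rz": 0},{"x": 0,"y": 0.01,"z": 0.175,"rx": -0.16,"ry": 0,"rz": 0},{"x": 0,"y": 0.01,"z": 0.175,"rx": -0.16,"ry": 0,"rz": 0},{"x": 0,"y": 0.01,"z": 0.175,"rx": -0.16,"ry": 0,"rz": 0},{"x": 0,"y": 0.01,"z": 0.175,"rx": -0.16,"ry": 0,"rz": 0},{"x": 0,"y": 0,"z": 0,"rx": 0,"ry": 0,"rz": 0},{"x": 0,"y": 0,"z": 0,"rx": 0,"ry": 0,"rz": 0}])

```text
time: 20.03
position: [0.4971, -0.1533, 0.0863]
tcp_rot: [-0.592, 0.749, -0.234, 0.185]
force: [0.2, -0.7, 0.7]
finger_gap: 0.07
grip_force: 0.0
```

```bash
python3 - <<'E'
from kin import *
kg(.024,np.pi); print(s["force"],s["position"])
E
```

```text
h 0.024 units [-0.013 -0.04  -0.014] rot [ 0.06 -0.01 -0.01] q [-0.37  0.44  2.33  2.83  0.24  0.2 ] t 20.0333
[ 0.22460913 -0.65928266  0.72924196] [ 0.49714234 -0.15327339  0.08627354]
```

Aligned with the bar, so I'll grip gently first and read the forces.

Emit:
arm_command(targets=[{"x": -0.01,"y": -0.03,"z": 0,"rx": 0.06,"ry": 0,"rz": 0},{"x": 0,"y": 0,"z": 0,"rx": 0,"ry": 0,"rz": 0},{"x": 0,"y": 0,"z": 0,"rx": 0,"ry": 0,"rz": 0},{"x": 0,"y": 0,"z": 0,"rx": 0,"ry": 0,"rz": 0},{"x": 0,"y": 0,"z": 0,"rx": 0,"ry": 0,"rz": 0},{"x": 0,"y": 0,"z": 0,"rx": 0,"ry": 0,"rz": 0},{"x": 0,"y": 0,"z": 0,"rx": 0,"ry": 0,"rz": 0},{"x": 0,"y": 0,"z": 0,"rx": 0,"ry": 0,"rz": 0},{"x": 0,"y": 0,"z": 0,"rx": 0,"ry": 0,"rz": 0},{"x": 0,"y": 0,"z": 0,"rx": 0,"ry": 0,"rz": 0}], gripper=0, squeeze=35)

```text
time: 20.87
position: [0.4987, -0.1533, 0.0879]
tcp_rot: [-0.591, 0.748, -0.237, 0.187]
force: [0.3, 0.3, 4.4]
finger_gap: 0.0159
grip_force: 35.0
```

```bash
python3 - <<'E'
from kin import *
kg(.024,np.pi); T=R.from_quat(s["tcp_rot"]).inv(); print("tool force",T.apply(s["force"]).round(1),"torque",T.apply(s["wrist_torque"]).round(2),s["position"],s["finger_gap"],s["grip_force"])
E
```

```text
h 0.024 units [-0.005  0.014 -0.003] rot [-0.03 -0.01 -0.01] q [-0.37  0.44  2.33  2.83  0.25  0.19] t 20.8667
tool force [-0.3 -2.7 -3.5] torque [ 0.23 -0.14  0.05] [ 0.4986922  -0.15329869  0.08787997] 0.015912703387112218 34.98960793018341
```

Emit:
arm_command(targets=[{"x": 0,"y": 0,"z": 0.05,"rx": 0,"ry": 0,"rz": 0},{"x": 0,"y": 0,"z": 0.05,"rx": 0,"ry": 0,"rz": 0},{"x": 0,"y": 0,"z": 0.05,"rx": 0,"ry": 0,"rz": 0},{"x": 0,"y": 0,"z": 0.03,"rx": 0,"ry": 0,"rz": 0},{"x": 0,"y": 0,"z": 0,"rx": 0,"ry": 0,"rz": 0},{"x": 0,"y": 0,"z": 0,"rx": 0,"ry": 0,"rz": 0},{"x": 0,"y": 0,"z": 0,"rx": 0,"ry": 0,"rz": 0}])

```text
time: 21.45
position: [0.5027, -0.1542, 0.0821]
tcp_rot: [-0.591, 0.748, -0.237, 0.187]
force: [-0.5, 0.7, 7.6]
finger_gap: 0.0156
grip_force: 35.0
```

```bash
cat > st.py <<'E'
from kin import *
kg(.017,np.pi); T=R.from_quat(s["tcp_rot"]).inv(); print("tool force",T.apply(s["force"]).round(1),"torque",T.apply(s["wrist_torque"]).round(2),"h",((s["position"]-k)@n).round(4),s["finger_gap"],s["grip_force"])
E
python3 st.py
```

```text
h 0.017 units [-0.004  0.014 -0.005] rot [-0.03 -0.01 -0.01] q [-0.36  0.46  2.32  2.85  0.26  0.18] t 21.45
tool force [-0.5 -3.9 -6.6] torque [ 0.21 -0.21  0.08] h 0.0168 0.015636983550539035 34.99126374721527
```

Emit:
arm_command(targets=[{"x": 0,"y": 0,"z": 0,"rx": 0,"ry": 0,"rz": 0.5},{"x": 0,"y": 0,"z": 0,"rx": 0,"ry": 0,"rz": 0.5},{"x": 0,"y": 0,"z": 0,"rx": 0,"ry": 0,"rz": 0.5},{"x": 0,"y": 0,"z": 0,"rx": 0,"ry": 0,"rz": 0.5},{"x": 0,"y": 0,"z": 0,"rx": 0,"ry": 0,"rz": 0.5},{"x": 0,"y": 0,"z": 0,"rx": 0,"ry": 0,"rz": 0.5},{"x": 0,"y": 0,"z": 0,"rx": 0,"ry": 0,"rz": 0}])

```text
time: 22.03
position: [0.5027, -0.1542, 0.0822]
tcp_rot: [-0.497, 0.814, -0.213, 0.214]
force: [-1.8, -0.2, 7.3]
finger_gap: 0.0159
grip_force: 35.0
```

```bash
python3 st.py
```

```text
h 0.017 units [ 0.     0.017 -0.005] rot [-0.03 -0.01 -3.03] q [-0.36  0.46  2.32  2.85  0.26  0.42] t 22.0333
tool force [-0.  -2.8 -7. ] torque [ 0.25 -0.18 -0.11] h 0.0168 0.015878693703616487 35.00434398651123
```

Emit:
arm_command(targets=[{"x": 0,"y": 0,"z": 0,"rx": 0,"ry": 0,"rz": 0.8},{"x": 0,"y": 0,"z": 0,"rx": 0,"ry": 0,"rz": 0.8},{"x": 0,"y": 0,"z": 0,"rx": 0,"ry": 0,"rz": 0.8},{"x": 0,"y": 0,"z": 0,"rx": 0,"ry": 0,"rz": 0.8},{"x": 0,"y": 0,"z": 0,"rx": 0,"ry": 0,"rz": 0.8},{"x": 0,"y": 0,"z": 0,"rx": 0,"ry": 0,"rz": 0.8},{"x": 0,"y": 0,"z": 0,"rx": 0,"ry": 0,"rz": 0.8},{"x": 0,"y": 0,"z": 0,"rx": 0,"ry": 0,"rz": 0.8},{"x": 0,"y": 0,"z": 0,"rx": 0,"ry": 0,"rz": 0.8},{"x": 0,"y": 0,"z": 0,"rx": 0,"ry": 0,"rz": 0.8}])

```text
time: 22.87
position: [0.503, -0.1544, 0.0823]
tcp_rot: [-0.214, 0.929, -0.135, 0.27]
force: [-1.2, -0.0, 8.6]
finger_gap: 0.0157
grip_force: 35.0
```

Emit:
arm_command(targets=[{"x": 0,"y": 0,"z": 0,"rx": 0,"ry": 0,"rz": 0.8},{"x": 0,"y": 0,"z": 0,"rx": 0,"ry": 0,"rz": 0.8},{"x": 0,"y": 0,"z": 0,"rx": 0,"ry": 0,"rz": 0.5},{"x": 0,"y": 0,"z": 0,"rx": 0,"ry": 0,"rz": 0}])

```text
time: 23.2
position: [0.503, -0.1545, 0.0823]
tcp_rot: [-0.136, 0.944, -0.112, 0.281]
force: [-0.6, -1.4, 7.8]
finger_gap: 0.0158
grip_force: 35.0
```

```bash
python3 st.py
```

```text
h 0.017 units [ 0.018  0.02  -0.005] rot [ -0.04   0.   -13.14] q [-0.36  0.46  2.32  2.85  0.26  1.23] t 23.2
tool force [-3.  -3.4 -6.6] torque [ 0.18 -0.35  0.06] h 0.0168 0.01584730499529559 34.9922239780426
```

Emit:
arm_command(targets=[{"x": 0,"y": 0,"z": 0,"rx": 0,"ry": 0,"rz": 0.8},{"x": 0,"y": 0,"z": 0,"rx": 0,"ry": 0,"rz": 0.8},{"x": 0,"y": 0,"z": 0,"rx": 0,"ry": 0,"rz": 0.8},{"x": 0,"y": 0,"z": 0,"rx": 0,"ry": 0,"rz": 0.8},{"x": 0,"y": 0,"z": 0,"rx": 0,"ry": 0,"rz": 0.8},{"x": 0,"y": 0,"z": 0,"rx": 0,"ry": 0,"rz": 0.8},{"x": 0,"y": 0,"z": 0,"rx": 0,"ry": 0,"rz": 0.8},{"x": 0,"y": 0,"z": 0,"rx": 0,"ry": 0,"rz": 0.8},{"x": 0,"y": 0,"z": 0,"rx": 0,"ry": 0,"rz": 0.8},{"x": 0,"y": 0,"z": 0,"rx": 0,"ry": 0,"rz": 0.8}])

```text
time: 24.03
position: [0.5031, -0.1548, 0.0824]
tcp_rot: [0.168, 0.938, -0.017, 0.302]
force: [-2.0, -3.9, 7.9]
finger_gap: 0.016
grip_force: 35.0
```

Emit:
arm_command(targets=[{"x": 0,"y": 0,"z": 0,"rx": 0,"ry": 0,"rz": 0.8},{"x": 0,"y": 0,"z": 0,"rx": 0,"ry": 0,"rz": 0.8},{"x": 0,"y": 0,"z": 0,"rx": 0,"ry": 0,"rz": 0.8},{"x": 0,"y": 0,"z": 0,"rx": 0,"ry": 0,"rz": 0.8},{"x": 0,"y": 0,"z": 0,"rx": 0,"ry": 0,"rz": 0.8},{"x": 0,"y": 0,"z": 0,"rx": 0,"ry": 0,"rz": 0.8},{"x": 0,"y": 0,"z": 0,"rx": 0,"ry": 0,"rz": 0}])

```text
time: 24.62
position: [0.503, -0.1549, 0.0824]
tcp_rot: [0.345, 0.889, 0.04, 0.299]
force: [-1.9, -5.2, 7.9]
finger_gap: 0.0157
grip_force: 35.0
```

```bash
python3 st.py
```

```text
h 0.017 units [ 0.034  0.003 -0.006] rot [-5.000e-02  2.000e-02 -2.597e+01] q [-0.37  0.46  2.32  2.85  0.26  2.25] t 24.6167
tool force [-6.2 -2.9 -6.8] torque [ 0.48 -0.72  0.05] h 0.0168 0.015704794529109074 34.9910831451416
```

Emit:
arm_command(targets=[{"x": 0.02,"y": 0,"z": -0.06,"rx": 0,"ry": 0,"rz": 0.2},{"x": 0.01,"y": 0,"z": -0.06,"rx": 0,"ry": 0,"rz": 0},{"x": 0,"y": 0,"z": -0.06,"rx": 0,"ry": 0,"rz": 0},{"x": 0,"y": 0,"z": 0,"rx": 0,"ry": 0,"rz": 0},{"x": 0,"y": 0,"z": 0,"rx": 0,"ry": 0,"rz": 0}])

```text
time: 25.03
position: [0.4991, -0.1539, 0.0881]
tcp_rot: [0.351, 0.886, 0.042, 0.3]
force: [-0.8, -9.8, 5.9]
finger_gap: 0.016
grip_force: 35.0
```

```bash
python3 st.py
```

```text
h 0.017 units [0.033 0.001 0.169] rot [ -0.07   0.04 -26.14] q [-0.37  0.44  2.33  2.84  0.25  2.27] t 25.0333
tool force [-8.8 -6.2 -3.9] torque [ 1.09 -1.37  0.07] h 0.0238 0.01598558439707076 34.98835265636444
```

Emit:
arm_command(targets=[{"x": 0,"y": 0,"z": 0,"rx": 0,"ry": 0,"rz": 0},{"x": 0,"y": 0,"z": 0,"rx": 0,"ry": 0,"rz": 0},{"x": 0,"y": 0,"z": 0,"rx": 0,"ry": 0,"rz": 0},{"x": 0,"y": 0,"z": 0,"rx": 0,"ry": 0,"rz": 0},{"x": 0,"y": 0,"z": 0,"rx": 0,"ry": 0,"rz": 0},{"x": 0,"y": 0,"z": 0,"rx": 0,"ry": 0,"rz": 0}], gripper=0.6)

```text
time: 25.53
position: [0.4972, -0.1522, 0.0866]
tcp_rot: [0.35, 0.887, 0.042, 0.298]
force: [0.6, -0.0, 0.3]
finger_gap: 0.0511
grip_force: 0.0
```

```bash
python3 - <<'E'
from st import *
q=s["q"]; x=q
p,A=fk(q,P)
for i in range(1,13):
    x2,e=ik(p-A.apply([0,0,.008*i]),A.as_matrix(),x); print(x2.round(2),round(e,4)); x=x2
E
```

```text
h 0.017 units [-0.041  0.008  0.169] rot [-1.000e-02 -1.000e-02 -2.611e+01] q [-0.36  0.44  2.33  2.84  0.25  2.27] t 25.5333
tool force [-0.5  0.4  0.1] torque [ 0.05  0.18 -0.  ] h 0.0238 0.051052700893399604 0.0
[-0.37  0.42  2.34  2.82  0.24  2.29] 0.0
[-0.37  0.4   2.35  2.8   0.23  2.32] 0.0
[-0.37  0.38  2.36  2.77  0.21  2.34] 0.0
[-0.37  0.36  2.36  2.73  0.2   2.38] 0.0
[-0.37  0.33  2.37  2.69  0.18  2.42] 0.0
[-0.38  0.31  2.38  2.64  0.17  2.46] 0.0
[-0.38  0.28  2.38  2.58  0.15  2.52] 0.0
[-0.38  0.26  2.39  2.57  0.14  2.54] 0.0015
[-0.37  0.24  2.4   2.57  0.13  2.54] 0.0034
[-0.37  0.22  2.41  2.58  0.12  2.54] 0.0054
[-0.36  0.2   2.42  2.58  0.11  2.54] 0.0075
[-0.37  0.18  2.43  2.58  0.11  2.54] 0.01
```

Emit:
arm_command(targets=[{"x": 0,"y": 0,"z": -0.2,"rx": 0,"ry": 0,"rz": 0},{"x": 0,"y": 0,"z": -0.2,"rx": 0,"ry": 0,"rz": 0},{"x": 0,"y": 0,"z": -0.2,"rx": 0,"ry": 0,"rz": 0},{"x": 0,"y": 0,"z": -0.2,"rx": 0,"ry": 0,"rz": 0},{"x": 0,"y": 0,"z": -0.2,"rx": 0,"ry": 0,"rz": 0},{"x": 0,"y": 0,"z": -0.2,"rx": 0,"ry": 0,"rz": 0},{"x": 0,"y": 0,"z": 0,"rx": 0,"ry": 0,"rz": 0},{"x": 0,"y": 0,"z": 0,"rx": 0,"ry": 0,"rz": 0}])

```text
time: 26.2
position: [0.4705, -0.1461, 0.1269]
tcp_rot: [0.35, 0.887, 0.042, 0.299]
force: [0.7, 0.1, 0.1]
finger_gap: 0.0527
grip_force: 0.0
```

```bash
python3 - <<'E'
from st import *
from cell import get_image
import cv2
d={n_:get_image(n_) for n_ in ("wrist","scene","top")}
c=lambda n,x,y,w,h:cv2.resize(d[n]["image"][y:y+h,x:x+w,::-1],(400,300),interpolation=cv2.INTER_CUBIC)
cv2.imwrite("pics/comp6.png",np.vstack([np.hstack([c("wrist",0,0,640,400),c("wrist",200,150,240,180)]),np.hstack([c("top",300,100,133,100),c("scene",220,140,133,100)])]))
E
```

```text
h 0.017 units [-0.02   0.003  1.389] rot [-3.000e-02  1.000e-02 -2.611e+01] q [-0.38  0.31  2.38  2.64  0.17  2.46] t 26.2
tool force [-0.4  0.6  0.3] torque [0.07 0.18 0.01] h 0.0726 0.0526691315252239 0.0
```

View pics/comp6.png

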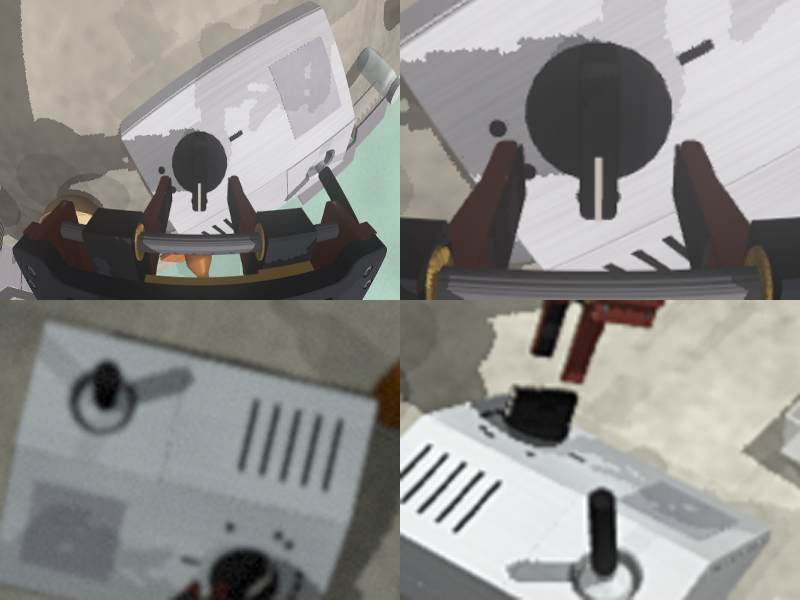

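The scoop stands in the well. In the wrist crop the pointer at (598,190) is about 120° clockwise of the off mark at (695,50), which is the two-dot mark. The gripper is clear of everything, so I'm handing in.

```bash
python3 -c "
from cell import order
print(order.hand_in())"
```

```text
the job is handed in; nothing more can be done
None
```

The scoop stands upright on the floor of the warmer's well, released. The knob was pushed in, turned clockwise to two dots and left there, and the job is handed in at about 26 s.

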